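# Tomatoes held under the kitchen tap for rinsing

## Robot

A 6-joint arm with a two-finger parallel gripper is mounted at the origin on the work surface. World frame = base frame: x ahead of the robot, y to its left, z up, the work surface at z = 0. Lengths are in m, angles in rad, forces in N, time in s.
With the tool pointing down it reaches from about 0.3 to 0.775 m from the base axis. Payload 14.6 kg.
Tool frame: the origin (TCP) lies at the very end of the fingers, on their centre line; the grasp point (between the pads) lies 19 mm behind it; y points along the fingers, x is the direction in which the jaws open and shut, and the axes are right-handed (so a half turn about y gives the same grasp; the last joint's range is limited). The gripper opens to 94 mm and grips with 3 to 60 N. Pads are 16 mm wide; open, the fingers measure 119 mm over their backs; the gripper's body (75 mm by 177 mm) begins 78 mm behind the grasp point.
Start: joints at [-1.302, 0.3, 1.521, -0, 1.321, -0.067], TCP at [0.181, -0.519, 0.18] pointing down, gripper open.
Joint ranges: [-3.03, 3.03], [-0.79, 2.21], [0.23, 2.52], [-1.04, 4.18], [0, 3.07], [-2.55, 2.55]. Speed limits (rad/s): [2.22, 2.22, 2.57, 3.14, 3.14, 3.14].

## Interface

Orientations are given as [roll, pitch, yaw] about the fixed x, y, z axes, in that order (R = Rz(yaw) Ry(pitch) Rx(roll)).
In Python, from station import get_obs, cams, hand_in gives the robot as it stands. The module is installed in compiled form; this text tells all that it offers.
- The arm moves only by the tool step_arm, never from a script. Its argument "plan" is a list of rows, each an object with "grip": the closure, from -1 (fully open) to 1 (shut), so that 0 is half open; "slide": the shift along the tool's x, y, z in m, a list of three; "spin": the turn about the tool's y in degrees. A call has 1 to 20 rows; each row shifts and turns the commanded pose from where the row before left it, along the tool's axes as they then stand; what a row does not reach is not made up. A row lasts 1/12 s, in which the tool goes at most 41.7 mm and 7.16 degrees, less where a joint would pass 70% of its speed; a pose out of reach is approached as far as the arm can. A call is refused whole if a number of a shift passes 0.0417 or a number of a turn 7.16, either way. A call with a gripper value outside its range is refused whole. The fingers move at their own pace and stop on an object; "force" is the grip in N (left out, the last holds). Time passes only in rows, so rows that do not move let the fingers close. It gives the time, the measured TCP pose, the force and the opening at its end, in the units of the state.
- get_obs(): the state, without advancing time (a new reading comes with each control period).
- cams.camera(name): name is "side" or "top" or "wrist"; returns the picture (400x640x3 uint8, blue, green, red); there is no depth.
- cams.calibration(name): a dict with "K" (3x3 intrinsics, pixels), "k1" (the pictures are not rectified: a ray, as slopes to the right and down, at radius r is drawn at 1 + k1 r^2 times it, then the intrinsics apply), "T" (4x4, takes a point from camera to world coordinates). Camera axes: x right, y up, looking along -z (the intrinsics and any distortion apply to the point x, -y, -z); pixel columns grow to the right and rows downward; lengths in m; the calibration is good to about 2 mm. A picture is of the moment at which its call begins: read the wrist's pose just before it. calibration takes no time and is no camera call; for the wrist camera it gives the pose at the moment of the call.
- hand_in(): hands the job in, once; it reports no verdict.
The state is a dict: "time_s": time; "qpos": joint angles; "joint_vel": joint speeds; "tau": joint torques, N m; "ee_pos": TCP position; "eef_rot": TCP orientation; "force": force on the tool from outside, world axes, zero at the start; "moment": the same for the moment, N m; "grip_width": finger opening in m.
Only numpy, scipy, OpenCV 4.12 (cv2) and the standard library are available. Lean on these libraries where they do the work, as an engineer would, in place of code of your own. Each camera call takes 0.05 s, during which the arm holds its last target.

## Task

Put the tomato that lies on the chopping board into the colander, in with the other tomato, while the colander rests on its mixing bowl. Then take the colander by its handle and hold it up level under the tap, centred below the outlet with its rim about a hand's breadth (7 cm) beneath it and both tomatoes inside, so that a colleague can turn the water on. Finish while still holding it there, and leave the tap's spout and everything else where they are.

Things in the scene. Friction and masses are not known exactly. Their poses are not given: they have to be found in the camera images.
- tomato: The tomato to add, on the chopping board: round and slightly flattened, 48 mm across, 40 mm high, with a thin stalk on top; about 60 g. Origin: centre of its underside, z up through the stalk.
- tomato_mid (a point): Centre of that tomato, 20 mm above its underside.
- tomato_in: The other tomato, of the same shape and size, already in the colander. Origin: centre of its underside.
- tomato_in_mid (a point): Centre of the tomato that is already in the colander.
- colander: Steel colander (perforated strainer), one straight black handle, about 250 g, loose, hanging in the bowl with its flat rim on the bowl's rim. Origin: centre of its underside; z up, handle along its own -x. Wall 3 mm; inside radius 46 mm at the floor, 58 mm at 30 mm height, 72 mm at the mouth; rim flange 90 mm outer radius. A small wire hook on +x reaches 106 mm from the centre.
- colander_grip (a point): Point to grip: on the handle's middle line, 135 mm from the colander's centre, 65 mm above its underside. The handle is a level bar 18 mm wide (along the colander's y) and 22 mm tall, from 105 to 220 mm from the centre. Held here the loaded colander (about 0.4 kg) is nose-heavy: grip firmly (80 N or more), pads across the handle.
- colander_mouth (a point): Centre of the colander's mouth, at the level of the rim's top, 73.5 mm above its underside.
- colander_floor (a point): Centre of the colander's inner floor, 4 mm above its underside.
- bowl: White ceramic mixing bowl that carries the colander: outer rim radius 87 mm, height 85 mm, loose, 0.8 kg. Origin: centre of its underside. While it hangs there the colander's underside is 15 mm above the bowl's.
- board: Wooden chopping board, 320 mm along its x, 220 mm along its y, 18 mm thick, fixed. Origin: centre of its underside, on the counter.
- outlet (a point): The tap's outlet: centre of the lower face of the spout's head (downward cylinder, 34 mm across, 50 mm long), 230 mm above the counter. z is up; its own +x points level to the tap's column, 200 mm away; the gooseneck, a tube 23 mm thick, arches from there at 382 mm height. The spout swivels about the column, stiffly. Beneath is the open sink, 33 by 38 cm, sunk in the counter: nothing stands below.
- knife: Chopping knife, 300 mm long with a black handle, lying along x on the board on its +y side; leave it. Origin: underside, near the middle.
- onion: Onion on the board: 68 mm across, 74 mm high with a pointed neck; leave it. Origin: centre of its underside. Onion and tomato may lie either way round on the board.
- apple: Apple on the counter, 76 mm across, 67 mm high, larger than the tomatoes; leave it. Origin: centre of its underside.
- mug: White mug, 80 mm across, 95 mm high; leave it. Origin: centre of its underside, handle on its +y.
- mill: Wooden pepper mill, 56 mm across, 184 mm high; leave it. Origin: centre of its underside.
- oil: Oil bottle, 64 mm across, 240 mm high; leave it. Origin: centre of its underside.
- brush: Washing-up brush 220 mm long with a round head, lying on the counter beside the sink (on its -y side); leave it. Origin: where the handle meets the head.
There are look-alikes about, which are no part of the job. What is shaped like the bowl but orange is not meant. Leave any green look-alike of the tomato alone.

How it is judged:
By the outcome, as a careful person would: the job done as asked, in the order asked, and still so for the second after the job is handed in, while the arm keeps its last pose, push and grip.
It also fails if it takes over 54 s, if anything falls off the work surface, if the arm or the gripper's body presses on something with over 40 N, if the wrist force passes 120 N, or if a joint passes its speed limit or range.

## Working session

There is one attempt and no reset: what is moved stays moved. The work goes in short steps, Python scripts to look and compute and a tool call to move; the robot and the scene stay as the last step left them, time stands still between calls to the robot, and variables do not carry over. Pictures are saved under pics/ and viewed, and the job is handed in when it is done.

Besides the shell and the picture viewer there is one more tool, called after "Call:" as name([rows], argument=value, ...), one row to a line, values as JSON. step_arm: Moves the arm, as the interface text tells. Its arguments: {"type":"object","properties":{"plan":{"type":"array","items":{"type":"object","properties":{"grip":{"type":"number"},"slide":{"type":"array","items":{"type":"number"}},"spin":{"type":"number"}}}},"force":{"type":"number"}},"required":["plan"]}

```bash
mkdir -p pics; ls
python3 - <<'E'
from station import get_obs,cams
import cv2,numpy as np
o=get_obs(); print(o)
for n in ["side","top","wrist"]:
    im=cams.camera(n); cv2.imwrite(f"pics/a_{n}.png",im)
    c=cams.calibration(n); print(n,np.round(c["K"],1).tolist(),c["k1"],np.round(c["T"],3).tolist())
E
```

```text
pics
{'time_s': 0.0, 'qpos': array([-1.30157415e+00,  3.00450459e-01,  1.52157871e+00, -1.78446207e-05,
        1.32066491e+00, -6.66126001e-02]), 'joint_vel': array([-9.46401963e-04, -4.80142046e-05, -1.60671378e-03,  1.39443725e-03,
       -1.37366961e-03, -1.02366261e-03]), 'tau': array([ 5.29989265e-04, -5.31807411e+01, -3.52730799e+01,  7.07955030e-02,
        2.43837159e-02, -8.14231430e-05]), 'ee_pos': array([ 0.18116772, -0.51900869,  0.17979866]), 'eef_rot': array([-1.57074026e+00,  1.10013338e-03, -1.23495709e+00]), 'force': array([-0.15247492, -0.18584039, -0.05285189]), 'moment': array([ 0.00554715, -0.04125308,  0.01550339]), 'grip_width': 0.09382991816808843}
side [[508.7, 0.0, 323.9], [0.0, 508.7, 201.5], [0.0, 0.0, 1.0]] 0.005795121107184476 [[-0.968, 0.167, -0.186, 0.224], [-0.25, -0.611, 0.751, 1.096], [0.011, 0.774, 0.633, 1.129], [0.0, 0.0, 0.0, 1.0]]
top [[409.5, 0.0, 325.8], [0.0, 409.5, 200.3], [0.0, 0.0, 1.0]] -0.0791504866030875 [[-0.012, 0.999, -0.035, 0.443], [-1.0, -0.011, 0.027, -0.019], [0.027, 0.035, 0.999, 1.35], [0.0, 0.0, 0.0, 1.0]]
wrist [[339.4, 0.0, 323.7], [0.0, 339.4, 201.7], [0.0, 0.0, 1.0]] -0.011653943150600837 [[0.329, 0.909, 0.255, 0.255], [-0.944, 0.317, 0.088, -0.494], [-0.001, -0.27, 0.963, 0.386], [0.0, 0.0, 0.0, 1.0]]
```

View pics/a_top.png

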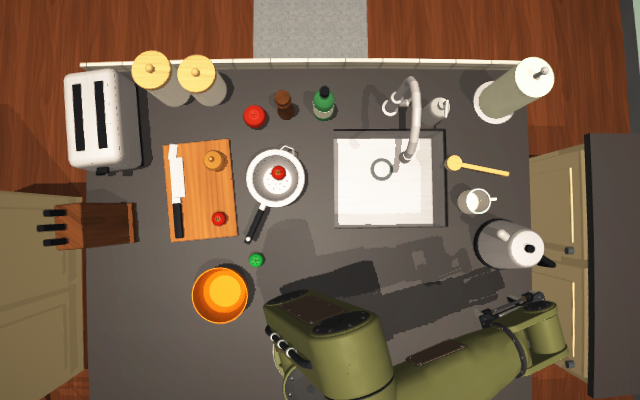

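View pics/a_side.png

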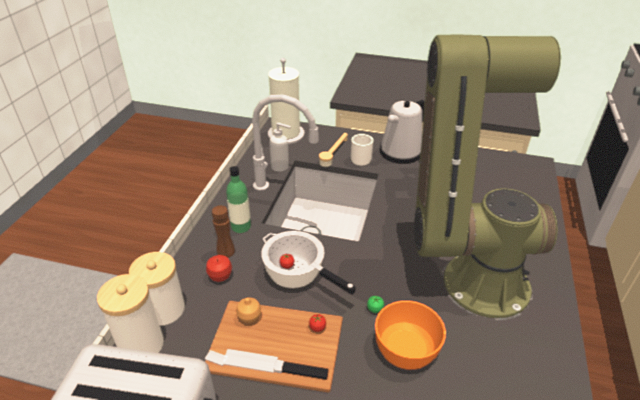

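View pics/a_wrist.png

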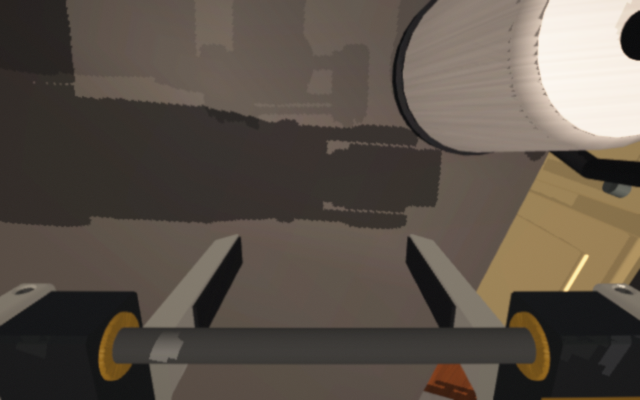

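Candidates in the top view: tomato on the board (219,219), small and red; tomato in the colander (278,172); apple (255,116), larger and on the counter; green look-alike (256,260); onion (214,160). I choose (219,219). Next I check it in a crop and measure.

```bash
cat > h.py <<'E'
import numpy as np,cv2
from station import get_obs,cams
def ray(n,px,cal=None):
    c=cal or cams.calibration(n); K=np.array(c["K"]);T=np.array(c["T"])
    d=np.array([-c["k1"],0,0,0,0]) 
    m=np.array([(px[0]-K[0,2])/K[0,0],(px[1]-K[1,2])/K[1,1]]); u=m.copy()
    for _ in range(30): u=m/(1+c["k1"]*(u@u))
    v=T[:3,:3]@np.array([u[0],-u[1],-1]); return T[:3,3],v/np.linalg.norm(v)
def onz(n,px,z,cal=None):
    o,v=ray(n,px,cal); return o+v*(z-o[2])/v[2]
def tri(l):
    A=0;b=0;R=[ray(*x) for x in l]
    for o,v in R:
        P=np.eye(3)-np.outer(v,v);A=A+P;b=b+P@o
    p=np.linalg.solve(A,b); return p,[np.linalg.norm((np.eye(3)-np.outer(v,v))@(p-o)) for o,v in R]
def proj(n,p,cal=None):
    c=cal or cams.calibration(n);T=np.array(c["T"]);K=np.array(c["K"])
    q=T[:3,:3].T@(np.asarray(p)-T[:3,3]); u=np.array([q[0],-q[1]])/-q[2]; u=u*(1+c["k1"]*(u@u))
    return np.array([K[0,0]*u[0]+K[0,2],K[1,1]*u[1]+K[1,2]])
def blobs(im,mask,amin=30):
    n,l,s,c=cv2.connectedComponentsWithStats(mask.astype(np.uint8))
    return [(s[i][4],np.round(c[i],1).tolist(),s[i][:4].tolist()) for i in range(1,n) if s[i][4]>=amin]
def red(im):
    h=cv2.cvtColor(im,cv2.COLOR_BGR2HSV); return ((h[...,0]<6)|(h[...,0]>172))&(h[...,1]>150)&(h[...,2]>60)
E
python3 - <<'E'
from h import *
t=cv2.imread("pics/a_top.png");s=cv2.imread("pics/a_side.png")
print(blobs(t,red(t)));print(blobs(s,red(s)))
cv2.imwrite("pics/b1.png",cv2.resize(t[130:270,150:310],None,fx=5,fy=4.2,interpolation=2)[:600])
cv2.imwrite("pics/b2.png",cv2.resize(t[60:240,320:460],None,fx=4,fy=3.3,interpolation=2))
cv2.imwrite("pics/b3.png",cv2.resize(s[80:310,200:400],None,fx=3,fy=2.6,interpolation=2))
E
```

```text
[(np.int32(415), [254.5, 116.1], [243, 105, 24, 23]), (np.int32(124), [278.2, 172.4], [271, 166, 14, 14]), (np.int32(130), [218.8, 218.3], [212, 212, 14, 14])]
[(np.int32(532), [218.5, 267.6], [206, 255, 26, 27]), (np.int32(132), [286.5, 261.5], [280, 254, 14, 14]), (np.int32(186), [317.2, 323.6], [310, 314, 16, 18])]
```

View pics/b1.png

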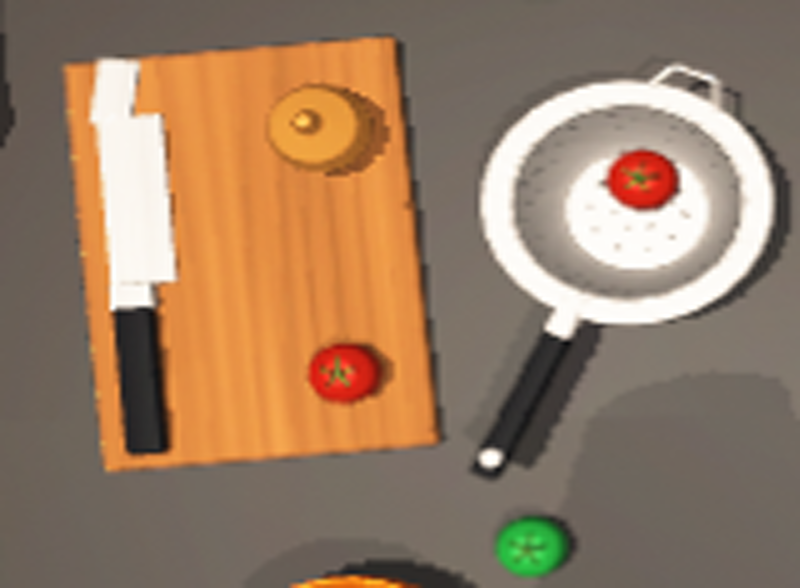

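View pics/b2.png

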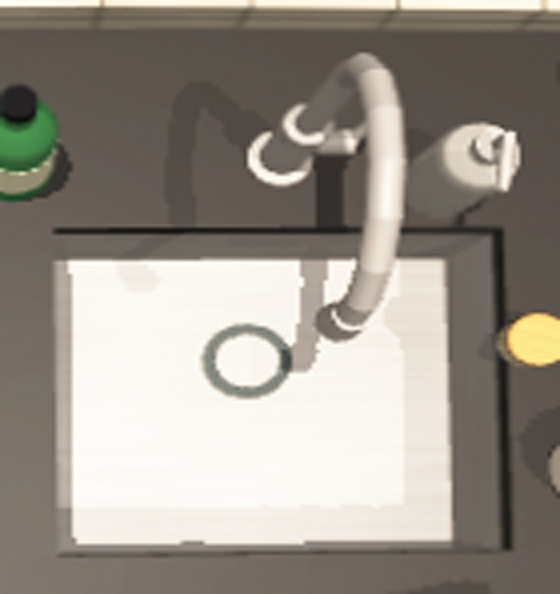

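View pics/b3.png

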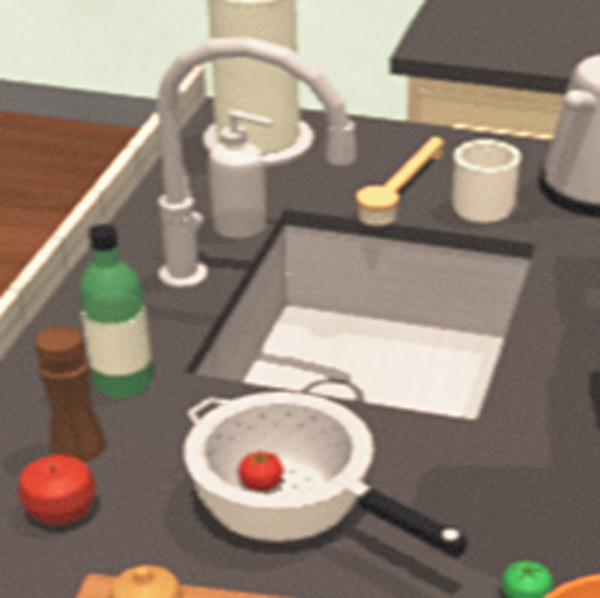

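Run:
```python
from h import *
t=cv2.imread("pics/a_top.png");s=cv2.imread("pics/a_side.png")
cv2.imwrite("pics/c1.png",cv2.resize(t[70:175,370:450],None,fx=7,fy=5.7,interpolation=2))
cv2.imwrite("pics/c2.png",cv2.resize(s[85:205,240:330],None,fx=7,fy=5,interpolation=2))
# tomato
print("tom",tri([("top",(218.8,218.3)),("side",(317.2,323.6))]),onz("top",(218.8,218.3),.038))
print("tom_in",tri([("top",(278.2,172.4)),("side",(286.5,261.5))]))
# colander rim z=.0885
h=cv2.cvtColor(t,cv2.COLOR_BGR2HSV)
m=((h[...,1]<60)&(h[...,2]>200)).astype(np.uint8)
m[:, :240]=0;m[:,312:]=0;m[:145]=0;m[215:]=0
m=cv2.morphologyEx(m,cv2.MORPH_OPEN,np.ones((3,3)))
cs=max(cv2.findContours(m,0,1)[0],key=cv2.contourArea)
P=np.array([onz("top",p,.0885)[:2] for p in cs[:,0].astype(float)])
c=np.median(P,0)
w=np.ones(len(P),bool)
for _ in range(8):
    A=np.c_[2*P[w],np.ones(w.sum())];b=(P[w]**2).sum(1);x=np.linalg.lstsq(A,b,rcond=None)[0];c=x[:2];r=np.sqrt(x[2]+c@c)
    w=abs(np.linalg.norm(P-c,axis=1)-r)<.004
print("rim",c,r,w.sum(),len(P))
k=(h[...,2]<60).astype(np.uint8);k2=np.zeros_like(k);k2[200:250,240:275]=k[200:250,240:275]
cv2.imwrite("pics/c3.png",cv2.resize(t[195:250,235:285],None,fx=10,fy=10,interpolation=0))
for p in [(262.5,209),(248.5,239)]: print("handle",onz("top",p,.091))
```

```text
tom (array([0.43621491, 0.28986137, 0.03223616]), [np.float64(0.0007474709104235981), np.float64(0.0007474709104233943)]) [0.43551753 0.28835293 0.038     ]
tom_in (array([0.58191355, 0.09769342, 0.03430805]), [np.float64(0.0010568957729052393), np.float64(0.0010568957729049939)])
rim [0.55891623 0.10315561] 0.08818607710052549 162 172
handle [0.46283378 0.14147854 0.091     ]
handle [0.37146429 0.18513509 0.091     ]
```

View pics/c1.png

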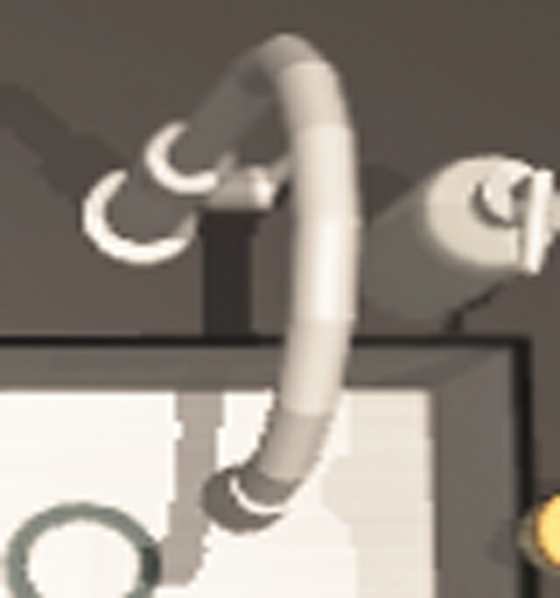

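View pics/c2.png

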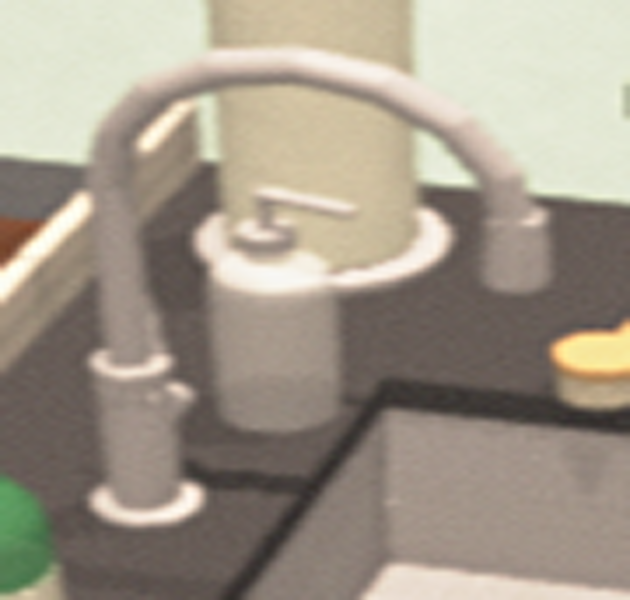

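View pics/c3.png

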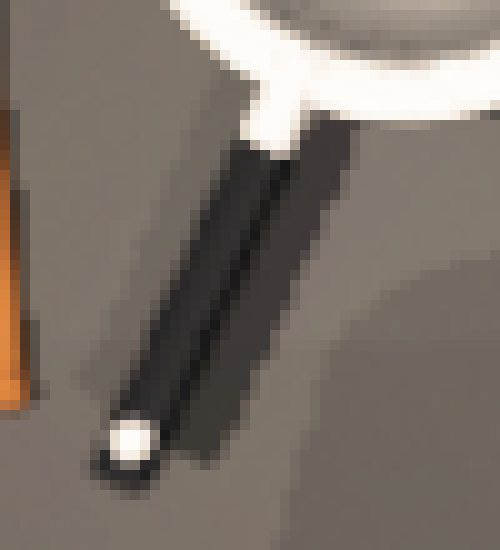

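Run:
```python
from h import *
print("outlet",tri([("top",(405.1,157)),("side",(313.4,140.2))]),onz("top",(405.1,157),.23),onz("side",(313.4,140.2),.23))
# column base ring: c1 (140,217) ; c2 (147,502)
print("column",tri([("top",(370+140/7,70+217/5.7)),("side",(240+147/7,85+502/5))]))
print("oil",onz("top",(323,104),.1),onz("top",(322,90),.24)); print("mill",onz("top",(283,104),.1),"green",onz("top",(256,260),.02),"onion",onz("top",(214,160),.06))
```

```text
outlet (array([ 0.60073275, -0.27086406,  0.22894585]), [np.float64(0.0005705727140237959), np.float64(0.0005705727140235626)]) [ 0.60002253 -0.27073559  0.23      ] [ 0.60086718 -0.26922054  0.23      ]
column (array([ 0.79960577, -0.27523543, -0.00120359]), [np.float64(0.0011733628351313482), np.float64(0.001173362835131485)])
oil [ 0.78517132 -0.04789586  0.1       ] [ 0.78615769 -0.04235634  0.24      ]
mill [0.78606858 0.07566095 0.1       ] green [0.29933785 0.17302362 0.02      ] onion [0.619947   0.29807144 0.06      ]
```

Call:
step_arm([
  {"grip": -1,"slide": [-0.0283,0,0.0211],"spin": 0},
  {"grip": -1,"slide": [-0.0283,0,0.0211],"spin": 0},
  {"grip": -1,"slide": [-0.0283,0,0.0211],"spin": 0},
  {"grip": -1,"slide": [-0.0283,0,0.0211],"spin": 0},
  {"grip": -1,"slide": [-0.0283,0,0.0211],"spin": 0},
  {"grip": -1,"slide": [-0.0283,0,0.0211],"spin": 0},
  {"grip": -1,"slide": [-0.0283,0,0.0211],"spin": 0},
  {"grip": -1,"slide": [-0.0283,0,0.0211],"spin": 0},
  {"grip": -1,"slide": [-0.0283,0,0.0211],"spin": 0},
  {"grip": -1,"slide": [-0.0283,0,0.0211],"spin": 0},
  {"grip": -1,"slide": [-0.0283,0,0.0211],"spin": 0},
  {"grip": -1,"slide": [-0.0283,0,0.0211],"spin": 0},
  {"grip": -1,"slide": [-0.0283,0,0.0211],"spin": 0},
  {"grip": -1,"slide": [-0.0283,0,0.0211],"spin": 0},
  {"grip": -1,"slide": [-0.0283,0,0.0211],"spin": 0},
  {"grip": -1,"slide": [-0.0283,0,0.0211],"spin": 0},
  {"grip": -1,"slide": [-0.0283,0,0.0211],"spin": 0},
  {"grip": -1,"slide": [-0.0283,0,0.0211],"spin": 0},
  {"grip": -1,"slide": [-0.0283,0,0.0211],"spin": 0},
  {"grip": -1,"slide": [-0.0283,0,0.0211],"spin": 0},
])

```text
time_s: 1.82
ee_pos: [0.3932, 0.1562, 0.1803]
eef_rot: [-1.571, -0.0, -1.235]
force: [0.8, -1.3, 1.4]
grip_width: 0.094
```

Call:
step_arm([
  {"spin": -7.1},
  {"spin": -7.1},
  {"spin": -7.1},
  {"spin": -7.1},
  {"spin": -7.1},
  {"spin": -7.1},
  {"spin": -7.1},
  {"spin": -7.1},
  {"spin": -7.1},
  {"spin": -7.1},
  {"spin": -7.1},
  {"spin": -7.1},
  {"spin": -7.1},
  {"spin": -7.1},
  {"spin": -7.1},
  {"spin": -7.1},
  {"spin": -7.1},
  {"spin": -7.1},
  {"spin": -7.1},
  {"spin": -7.1},
])

```text
schema error: expected keys grip, slide, spin
```

Call:
step_arm([
  {"grip": -1,"slide": [0,0,0],"spin": -7.1},
  {"grip": -1,"slide": [0,0,0],"spin": -7.1},
  {"grip": -1,"slide": [0,0,0],"spin": -7.1},
  {"grip": -1,"slide": [0,0,0],"spin": -7.1},
  {"grip": -1,"slide": [0,0,0],"spin": -7.1},
  {"grip": -1,"slide": [0,0,0],"spin": -7.1},
  {"grip": -1,"slide": [0,0,0],"spin": -7.1},
  {"grip": -1,"slide": [0,0,0],"spin": -7.1},
  {"grip": -1,"slide": [0,0,0],"spin": -7.1},
  {"grip": -1,"slide": [0,0,0],"spin": -7.1},
  {"grip": -1,"slide": [0,0,0],"spin": -7.1},
  {"grip": -1,"slide": [0,0,0],"spin": -7.1},
  {"grip": -1,"slide": [0,0,0],"spin": -7.1},
  {"grip": -1,"slide": [0,0,0],"spin": -7.1},
  {"grip": -1,"slide": [0,0,0],"spin": -7.1},
  {"grip": -1,"slide": [0,0,0],"spin": -7.1},
  {"grip": -1,"slide": [0,0,0],"spin": -7.1},
  {"grip": -1,"slide": [0,0,0],"spin": -7.1},
  {"grip": -1,"slide": [0,0,0],"spin": -7.1},
  {"grip": -1,"slide": [0,0,0],"spin": -7.1},
])

```text
time_s: 3.48
ee_pos: [0.393, 0.1541, 0.1802]
eef_rot: [-1.571, 0.0, 1.249]
force: [-0.4, -0.3, -0.4]
grip_width: 0.0938
```

Run:
```python
from h import *
o=get_obs();print(o["time_s"],o["ee_pos"],o["eef_rot"],o["qpos"])
c=cams.calibration("wrist");im=cams.camera("wrist");cv2.imwrite("pics/d.png",im)
for b in blobs(im,red(im)): print(b,onz("wrist",b[1],.036,c),onz("wrist",b[1],.039,c))
```

```text
3.4833 [0.39304006 0.15414073 0.18023525] [-1.57053350e+00  1.49840971e-04  1.24948678e+00] [ 2.86923043e-01  1.05465494e-02  1.85565071e+00  2.84435045e-05
  1.27569671e+00 -9.62571994e-01]
(np.int32(1328), [460.8, 181.6], [440, 161, 46, 43]) [0.43592142 0.29121243 0.036     ] [0.43491381 0.29024246 0.039     ]
(np.int32(44), [330.5, 326.2], [322, 325, 18, 3]) [0.56022081 0.10599944 0.036     ] [0.55814723 0.10661782 0.039     ]
```

View pics/d.png

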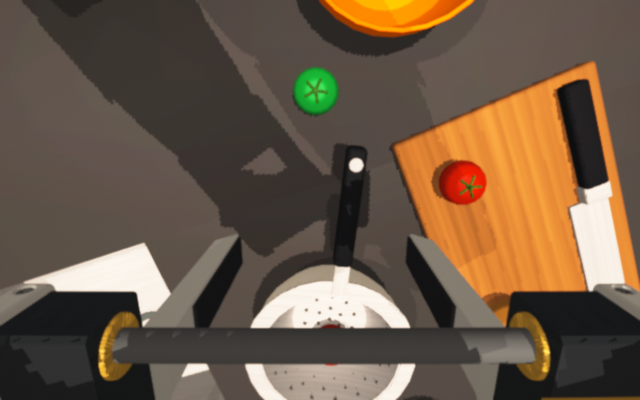

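Wrist view: tomato at (461,182) on the board with its stalk, green one at (316,90), handle from (343,265) to (356,150); positions agree with the top and side views to about 2 mm. I go above the tomato and descend.

Call:
step_arm([
  {"grip": -1,"slide": [0.0355,0,0.0006],"spin": 0},
  {"grip": -1,"slide": [0.0355,0,0.0006],"spin": 0},
  {"grip": -1,"slide": [0.0355,0,0.0007],"spin": 0},
  {"grip": -1,"slide": [0.0355,0,0.0007],"spin": 0},
  {"grip": -1,"slide": [0,0.035,0],"spin": 0},
  {"grip": -1,"slide": [0,0.035,0],"spin": 0},
  {"grip": -1,"slide": [0,0.035,0],"spin": 0},
  {"grip": -1,"slide": [0,0.025,0],"spin": 0},
  {"grip": -1,"slide": [0,0,0],"spin": 0},
  {"grip": -1,"slide": [0,0,0],"spin": 0},
])

```text
time_s: 4.37
ee_pos: [0.436, 0.2893, 0.0502]
eef_rot: [-1.569, 0.001, 1.241]
force: [0.8, 0.2, 1.8]
grip_width: 0.0939
```

Run:
```python
from h import *
# handle, from earlier pose picture d (pose at that time unchanged calibration lost) -> use new picture
o=get_obs();print(o["time_s"],o["ee_pos"],o["eef_rot"],o["qpos"])
c=cams.calibration("wrist");im=cams.camera("wrist");cv2.imwrite("pics/e.png",im)
for b in blobs(im,red(im)): print(b,onz("wrist",b[1],.038,c))
```

```text
4.3667 [0.43602436 0.28930272 0.05016177] [-1.56947772e+00  1.45353055e-03  1.24139285e+00] [ 5.15793871e-01  3.90651904e-01  1.72674496e+00  2.56255943e-05
  1.02615818e+00 -7.25611315e-01]
(np.int32(3126), [326.9, 224.9], [293, 193, 69, 68]) [0.43536253 0.29081761 0.038     ]
```

View pics/e.png

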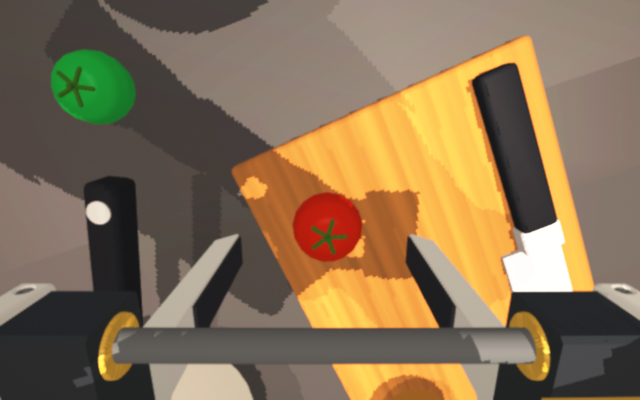

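The tomato is centred between the jaws (327,225). I descend and close.

Call:
step_arm([
  {"grip": -1,"slide": [0,0.0155,0],"spin": 0},
  {"grip": -1,"slide": [0,0.01,0],"spin": 0},
  {"grip": -1,"slide": [0,0,0],"spin": 0},
  {"grip": 1,"slide": [0,0,0],"spin": 0},
  {"grip": 1,"slide": [0,0,0],"spin": 0},
  {"grip": 1,"slide": [0,0,0],"spin": 0},
  {"grip": 1,"slide": [0,0,0],"spin": 0},
  {"grip": 1,"slide": [0,0,0],"spin": 0},
  {"grip": 1,"slide": [0,0,0],"spin": 0},
  {"grip": 1,"slide": [0,0,0],"spin": 0},
  {"grip": 1,"slide": [0,0,0],"spin": 0},
], force=12)

```text
time_s: 5.33
ee_pos: [0.4364, 0.2895, 0.0249]
eef_rot: [-1.571, 0.0, 1.243]
force: [0.8, -0.1, 1.4]
grip_width: 0.0444
```

Call:
step_arm([
  {"grip": 1,"slide": [0,-0.015,0],"spin": 0},
  {"grip": 1,"slide": [0,-0.035,0],"spin": 0},
  {"grip": 1,"slide": [0,-0.035,0],"spin": 0},
  {"grip": 1,"slide": [0,-0.035,0],"spin": 0},
  {"grip": 1,"slide": [0,-0.02,0],"spin": 0},
  {"grip": 1,"slide": [-0.0231,0,-0.0254],"spin": 0},
  {"grip": 1,"slide": [-0.0231,0,-0.0254],"spin": 0},
  {"grip": 1,"slide": [-0.0231,0,-0.0254],"spin": 0},
  {"grip": 1,"slide": [-0.0231,0,-0.0254],"spin": 0},
  {"grip": 1,"slide": [-0.0231,0,-0.0254],"spin": 0},
  {"grip": 1,"slide": [-0.0231,0,-0.0254],"spin": 0},
  {"grip": 1,"slide": [0,0,0],"spin": 0},
  {"grip": 1,"slide": [0,0,0],"spin": 0},
])

```text
time_s: 6.42
ee_pos: [0.5364, 0.108, 0.1645]
eef_rot: [-1.57, 0.0, 1.241]
force: [-0.5, 0.0, -0.5]
grip_width: 0.0005
```

Run:
```python
from h import *
o=get_obs();print(o["time_s"],o["ee_pos"],o["eef_rot"],o["grip_width"])
im=cams.camera("side");cv2.imwrite("pics/f_side.png",im)
im=cams.camera("wrist");cv2.imwrite("pics/f_w.png",im)
```

```text
6.4167 [0.53637945 0.10799186 0.16454881] [-1.57025801e+00  2.11422569e-04  1.24072457e+00] 0.0005117823525752493
```

View pics/f_w.png

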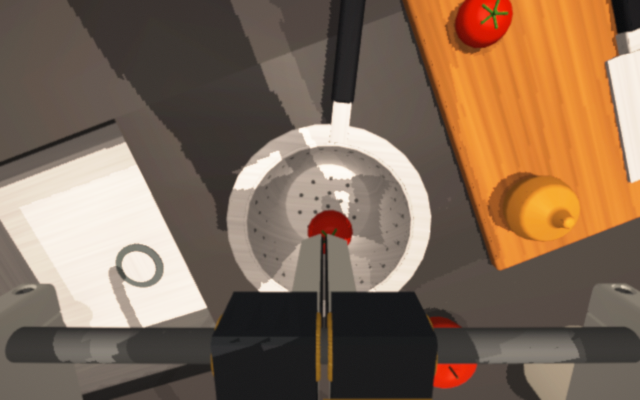

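View pics/f_side.png

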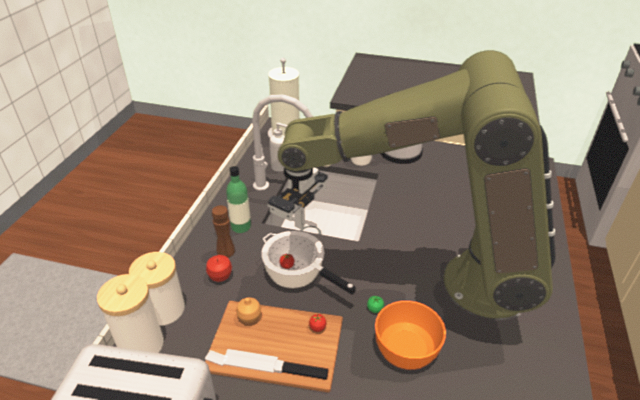

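The tomato slipped out at lift-off (it lies on the board at (485,20), about where it was). I'll go back, open, re-measure and grip lower and firmer.

Run:
```python
from h import *
im=cams.camera("side");top=cams.camera("top");cv2.imwrite("pics/g_top.png",top);s=cv2.imread("pics/f_side.png")
print(blobs(top,red(top)),blobs(s,red(s)))
for b in blobs(top,red(top)): print(b,onz("top",b[1],.038))
w=cv2.imread("pics/f_w.png")
for b in blobs(w,red(w)): print(b,onz("wrist",b[1],.038))
```

```text
[(np.int32(416), [254.6, 116.1], [243, 105, 24, 23]), (np.int32(132), [218.9, 218.4], [212, 212, 14, 14])] [(np.int32(528), [218.6, 267.5], [207, 255, 25, 27]), (np.int32(129), [286.5, 261.7], [280, 255, 14, 13]), (np.int32(188), [317.3, 323.6], [310, 314, 16, 18])]
(np.int32(416), [254.6, 116.1], [243, 105, 24, 23]) [0.76422814 0.17237307 0.038     ]
(np.int32(132), [218.9, 218.4], [212, 212, 14, 14]) [0.43519456 0.28803346 0.038     ]
(np.int32(1863), [480.9, 22.6], [456, 0, 56, 48]) [0.43713062 0.29041924 0.038     ]
(np.int32(893), [330.8, 224.9], [308, 211, 44, 33]) [0.57521954 0.10364567 0.038     ]
(np.int32(243), [443.4, 322.5], [430, 316, 31, 12]) [0.72733201 0.18763166 0.038     ]
(np.int32(865), [452.9, 374.3], [432, 363, 45, 26]) [0.80101652 0.18213627 0.038     ]
```

Call:
step_arm([
  {"grip": -1,"slide": [0.0231,0,0.0254],"spin": 0},
  {"grip": -1,"slide": [0.0231,0,0.0254],"spin": 0},
  {"grip": -1,"slide": [0.0231,0,0.0254],"spin": 0},
  {"grip": -1,"slide": [0.0231,0,0.0254],"spin": 0},
  {"grip": -1,"slide": [0.0231,0,0.0254],"spin": 0},
  {"grip": -1,"slide": [0.0231,0,0.0254],"spin": 0},
  {"grip": -1,"slide": [0,0,0],"spin": 0},
  {"grip": -1,"slide": [0,0,0],"spin": 0},
  {"grip": -1,"slide": [0,0,0],"spin": 0},
], force=25)

```text
time_s: 7.37
ee_pos: [0.4361, 0.2897, 0.1649]
eef_rot: [-1.571, -0.0, 1.245]
force: [-0.8, -0.2, -0.1]
grip_width: 0.0571
```

Run:
```python
from h import *
o=get_obs();print(o["time_s"],o["ee_pos"],o["eef_rot"],o["grip_width"])
c=cams.calibration("wrist");im=cams.camera("wrist");cv2.imwrite("pics/h.png",im)
for b in blobs(im,red(im)): print(b,onz("wrist",b[1],.036,c),onz("wrist",b[1],.04,c))
```

```text
7.3667 [0.4361379  0.28966461 0.16494912] [-1.57102534e+00 -3.58599199e-05  1.24469253e+00] 0.057071931301850856
(np.int32(1361), [325.1, 186.4], [303, 165, 46, 45]) [0.43544743 0.29037019 0.036     ] [0.4345634  0.29065257 0.04      ]
```

View pics/h.png

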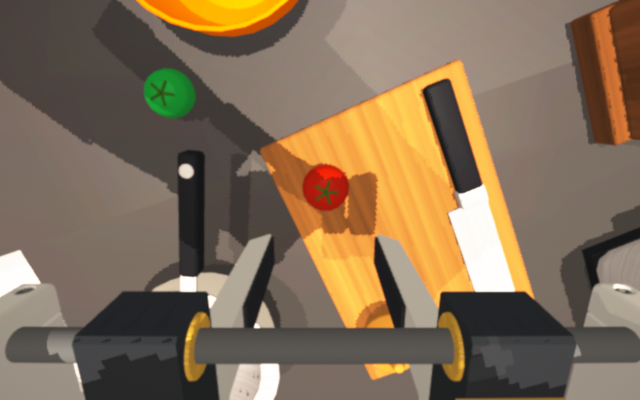

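Call:
step_arm([
  {"grip": -1,"slide": [0,0.02,0.001],"spin": 0},
  {"grip": -1,"slide": [0,0.02,0],"spin": 0},
  {"grip": -1,"slide": [0,0.02,0],"spin": 0},
  {"grip": -1,"slide": [0,0.02,0],"spin": 0},
  {"grip": -1,"slide": [0,0.02,0],"spin": 0},
  {"grip": -1,"slide": [0,0.02,0],"spin": 0},
  {"grip": -1,"slide": [0,0.014,0],"spin": 0},
  {"grip": -1,"slide": [0,0.01,0],"spin": 0},
  {"grip": -1,"slide": [0,0,0],"spin": 0},
  {"grip": 1,"slide": [0,0,0],"spin": 0},
  {"grip": 1,"slide": [0,0,0],"spin": 0},
  {"grip": 1,"slide": [0,0,0],"spin": 0},
  {"grip": 1,"slide": [0,0,0],"spin": 0},
  {"grip": 1,"slide": [0,0,0],"spin": 0},
  {"grip": 1,"slide": [0,0,0],"spin": 0},
  {"grip": 1,"slide": [0,0,0],"spin": 0},
  {"grip": 1,"slide": [0,0,0],"spin": 0},
  {"grip": 1,"slide": [0,0,0],"spin": 0},
  {"grip": 1,"slide": [0,0,0],"spin": 0},
], force=25)

```text
time_s: 9.0
ee_pos: [0.4354, 0.2898, 0.0209]
eef_rot: [-1.571, -0.0, 1.243]
force: [0.3, 1.1, 0.3]
grip_width: 0.0407
```

Call:
step_arm([
  {"grip": 1,"slide": [0,-0.01,0],"spin": 0},
  {"grip": 1,"slide": [0,-0.02,0],"spin": 0},
  {"grip": 1,"slide": [0,0,0],"spin": 0},
  {"grip": 1,"slide": [0,0,0],"spin": 0},
])

```text
time_s: 9.33
ee_pos: [0.4359, 0.2901, 0.0518]
eef_rot: [-1.572, -0.002, 1.243]
force: [-0.4, -0.5, -0.7]
grip_width: 0.0407
```

Run:
```python
from h import *
o=get_obs();print(o["time_s"],o["ee_pos"],o["grip_width"])
im=cams.camera("wrist");s=cams.camera("side");cv2.imwrite("pics/i.png",np.hstack([im[150:],cv2.resize(s[230:380,250:400],(250,250))])[:, :])
```

```text
9.3333 [0.43591631 0.29007479 0.05178109] 0.04074088409144904
```

View pics/i.png

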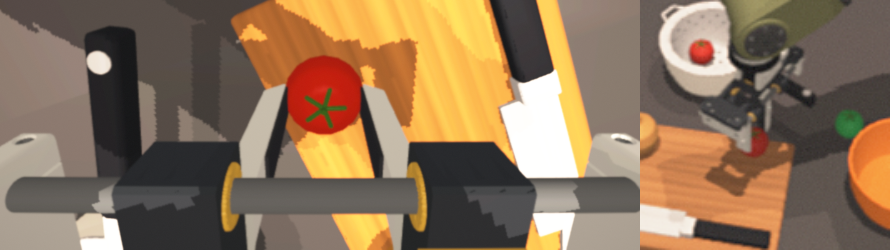

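Run:
```python
from h import *
c=cams.calibration("wrist");im=cams.camera("wrist");cv2.imwrite("pics/j.png",im)
for b in blobs(im,red(im)): print(b,[onz("wrist",b[1],z,c) for z in (.06,.068,.076)])
print(proj("wrist",(.4359,.2901,.0518),c),proj("wrist",(.4359,.2901,.0708),c)); print(np.round(c["T"],3))
s=cams.camera("side");t=cams.camera("top");print(blobs(s,red(s),15),blobs(t,red(t),15))
```

```text
(np.int32(4078), [323.6, 242.5], [286, 206, 76, 78]) [array([0.4373949, 0.2878323, 0.06     ]), array([0.43426516, 0.28890402, 0.068     ]), array([0.43113542, 0.28997574, 0.076     ])]
[326.20689951 234.47766711] [326.41528436 246.17226932]
[[ 0.322 -0.912 -0.255  0.361]
 [ 0.947  0.31   0.087  0.314]
 [-0.001 -0.269  0.963  0.256]
 [ 0.     0.     0.     1.   ]]
[(np.int32(531), [218.5, 267.6], [207, 255, 25, 27]), (np.int32(131), [286.5, 261.5], [280, 254, 14, 14]), (np.int32(107), [320.9, 317.1], [313, 310, 14, 14])] [(np.int32(415), [254.5, 116.1], [243, 105, 24, 23]), (np.int32(124), [278.2, 172.4], [271, 166, 14, 14])]
```

View pics/j.png

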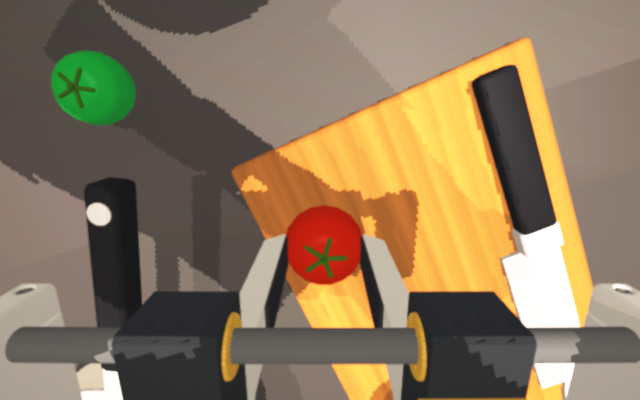

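The grasp point projects onto the tomato centre (326,246), so it is held centrally. Lift and carry it over the colander.

Call:
step_arm([
  {"grip": 1,"slide": [0,-0.02,0],"spin": 0},
  {"grip": 1,"slide": [0,-0.03,0],"spin": 0},
  {"grip": 1,"slide": [0,-0.03,0],"spin": 0},
  {"grip": 1,"slide": [0,-0.02,0],"spin": 0},
  {"grip": 1,"slide": [-0.014,0,-0.0154],"spin": 0},
  {"grip": 1,"slide": [-0.0208,0,-0.0229],"spin": 0},
  {"grip": 1,"slide": [-0.0208,0,-0.0229],"spin": 0},
  {"grip": 1,"slide": [-0.0208,0,-0.0229],"spin": 0},
  {"grip": 1,"slide": [-0.0208,0,-0.0229],"spin": 0},
  {"grip": 1,"slide": [-0.0208,0,-0.0229],"spin": 0},
  {"grip": 1,"slide": [-0.014,0,-0.0154],"spin": 0},
  {"grip": 1,"slide": [-0.0068,0,-0.0071],"spin": 0},
  {"grip": 1,"slide": [0,0,0],"spin": 0},
])

```text
time_s: 10.67
ee_pos: [0.5354, 0.108, 0.1502]
eef_rot: [-1.57, 0.001, 1.241]
force: [-0.4, 1.2, -1.2]
grip_width: 0.0407
```

Run:
```python
from h import *
o=get_obs();print(o["time_s"],o["ee_pos"],o["grip_width"])
im=cams.camera("wrist");cv2.imwrite("pics/k.png",im)
```

```text
10.6667 [0.53542063 0.10800335 0.15023818] 0.04067498873353577
```

View pics/k.png

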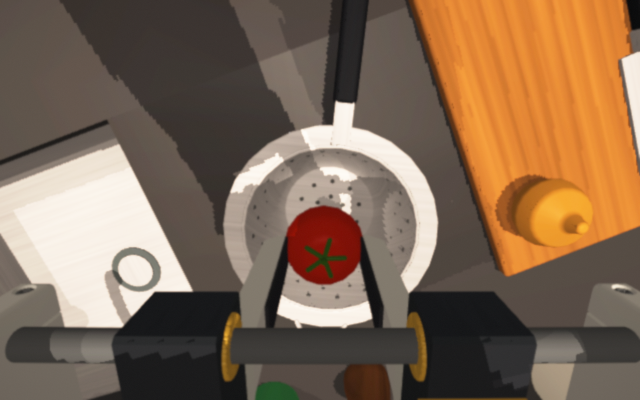

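Call:
step_arm([
  {"grip": 1,"slide": [0,0.02,0],"spin": 0},
  {"grip": 1,"slide": [0,0.025,0],"spin": 0},
  {"grip": 1,"slide": [0,0.025,0],"spin": 0},
  {"grip": 1,"slide": [0,0.022,0],"spin": 0},
  {"grip": 1,"slide": [0,0.014,0],"spin": 0},
  {"grip": 1,"slide": [0,0.01,0],"spin": 0},
  {"grip": 1,"slide": [0,0,0],"spin": 0},
  {"grip": 1,"slide": [0,0,0],"spin": 0},
])

```text
time_s: 11.38
ee_pos: [0.5349, 0.1101, 0.0352]
eef_rot: [-1.571, -0.0, 1.244]
force: [0.7, -0.1, -0.1]
grip_width: 0.0408
```

Call:
step_arm([
  {"grip": -0.15,"slide": [0,0,0],"spin": 0},
  {"grip": -0.15,"slide": [0,0,0],"spin": 0},
  {"grip": -0.15,"slide": [0,0,0],"spin": 0},
  {"grip": -0.15,"slide": [0,0,0],"spin": 0},
  {"grip": -0.15,"slide": [0,0,0],"spin": 0},
  {"grip": -0.15,"slide": [0,-0.01,0],"spin": 0},
  {"grip": -0.15,"slide": [0,-0.02,0],"spin": 0},
  {"grip": -0.15,"slide": [0,-0.03,0],"spin": 0},
  {"grip": -0.15,"slide": [0,-0.03,0],"spin": 0},
  {"grip": -0.15,"slide": [0,-0.026,0],"spin": 0},
  {"grip": -0.15,"slide": [0,-0.02,0],"spin": 0},
  {"grip": -0.15,"slide": [0,0,0],"spin": 0},
])

```text
time_s: 12.38
ee_pos: [0.5367, 0.1096, 0.1761]
eef_rot: [-1.577, -0.003, 1.243]
force: [0.7, -0.6, 0.7]
grip_width: 0.0542
```

Run:
```python
from h import *
o=get_obs();print(o["time_s"],o["ee_pos"],o["eef_rot"],o["grip_width"])
c=cams.calibration("wrist");im=cams.camera("wrist");cv2.imwrite("pics/l.png",im)
s=cams.camera("side");cv2.imwrite("pics/l2.png",s[200:350,220:420].repeat(4,0).repeat(4,1))
for b in blobs(im,red(im)): print(b,onz("wrist",b[1],.04,c))
```

```text
12.3833 [0.53665865 0.10955471 0.17606628] [-1.57717549 -0.003205    1.24335647] 0.05419771394354506
(np.int32(2494), [325.8, 203.4], [302, 162, 48, 87]) [0.55608032 0.10473575 0.04      ]
```

View pics/l.png

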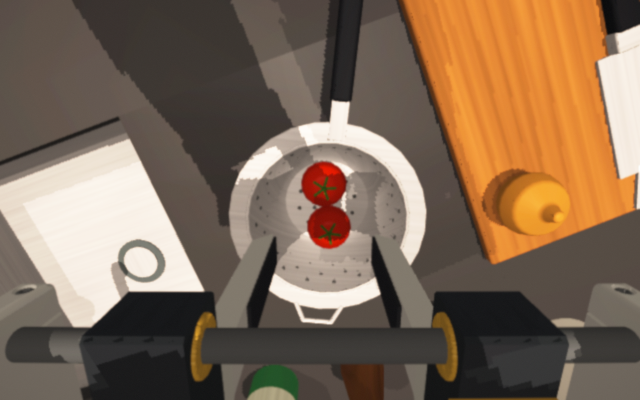

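View pics/l2.png

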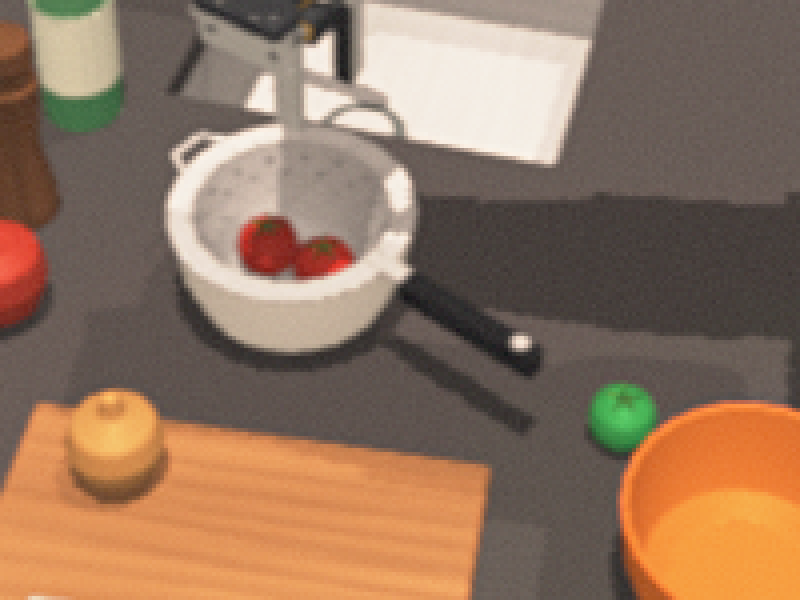

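Both tomatoes sit in the colander, at (324,184) and (329,227) in the wrist view. Next I go above the handle and measure it.

Call:
step_arm([
  {"grip": -0.4,"slide": [0.0028,0,0.0254],"spin": 0},
  {"grip": -0.4,"slide": [0.0028,0,0.0254],"spin": 0},
  {"grip": -0.4,"slide": [0.0028,0,0.0254],"spin": 0},
  {"grip": -0.4,"slide": [0.0028,0,0.0254],"spin": 0},
  {"grip": -0.4,"slide": [0,0,0],"spin": 4.8},
  {"grip": -0.4,"slide": [0,0,0],"spin": 0},
])

```text
time_s: 12.98
ee_pos: [0.4414, 0.153, 0.1702]
eef_rot: [-1.57, 0.001, 1.157]
force: [-0.2, -0.7, 0.6]
grip_width: 0.0659
```

Run:
```python
from h import *
o=get_obs();print(o["time_s"],o["ee_pos"],o["eef_rot"],o["grip_width"])
c=cams.calibration("wrist");im=cams.camera("wrist");cv2.imwrite("pics/m.png",im)
import pickle;pickle.dump(c,open("cm.pkl","wb"))
C=np.array([.559,.103])
for r in (.105,.22): print(proj("wrist",(C[0]-.917*r,C[1]+.399*r,.091),c))
```

```text
12.9833 [0.44135175 0.15295456 0.17015608] [-1.56976984e+00  8.08602633e-04  1.15700015e+00] 0.06590931389719584
[326.1789808  225.07985302]
[325.94898166  88.92071041]
```

View pics/m.png

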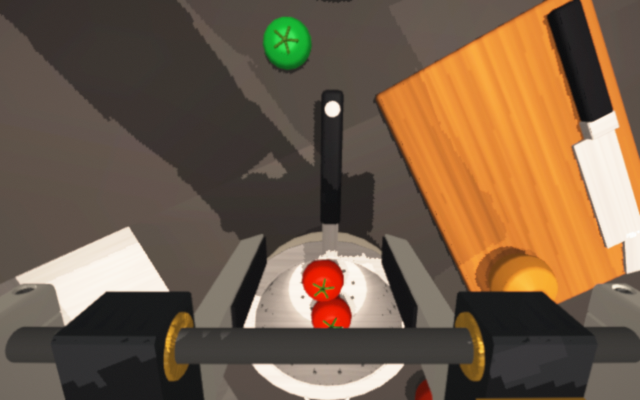

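Run:
```python
from h import *
import pickle;c=pickle.load(open("cm.pkl","rb"));im=cv2.imread("pics/m.png")
h=cv2.cvtColor(im,cv2.COLOR_BGR2GRAY)
pts=[]
for r in range(125,215,10):
    row=h[r,300:365]; d=np.where(row<45)[0]+300; pts.append((d.min(),d.max()));print(r,d.min(),d.max(),end="; ")
mid=lambda r,i:pts[i]
A=onz("wrist",(np.mean(pts[0])+.5,125),.091,c);B=onz("wrist",(np.mean(pts[-1])+.5,205),.091,c)
print(A,B,np.degrees(np.arctan2(*(A-B)[[1,0]])))
S=onz("wrist",(331,222),.091,c);E=onz("wrist",(332.5,90),.091,c);print(S,E,np.linalg.norm(S-E))
o=get_obs();print(o["ee_pos"])
```

```text
125 315 342; 135 315 341; 145 315 341; 155 320 341; 165 320 341; 175 320 364; 185 320 364; 195 320 364; 205 320 364; [0.38407072 0.18178706 0.091     ] [0.45143344 0.16538176 0.091     ] 166.31281228070858
[0.46178497 0.14996217 0.091     ] [0.36011683 0.19524212 0.091     ] 0.11129548283454047
[0.44202893 0.15266168 0.17020944]
```

Call:
step_arm([
  {"grip": -0.4,"slide": [0.005,0.02,-0.002],"spin": 0.3},
  {"grip": -0.4,"slide": [0,0.03,0],"spin": 0},
  {"grip": -0.4,"slide": [0,0.03,0],"spin": 0},
  {"grip": -0.4,"slide": [0,0.019,0],"spin": 0},
  {"grip": -0.4,"slide": [0,0.01,0],"spin": 0},
  {"grip": -0.4,"slide": [0,0,0],"spin": 0},
  {"grip": -0.4,"slide": [0,0,0],"spin": 0},
], force=60)

```text
time_s: 13.62
ee_pos: [0.4467, 0.1562, 0.0621]
eef_rot: [-1.57, 0.0, 1.155]
force: [0.4, -0.2, 0.2]
grip_width: 0.066
```

Run:
```python
from h import *
o=get_obs();print(o["time_s"],o["ee_pos"],o["eef_rot"],o["grip_width"],o["force"])
im=cams.camera("wrist");cv2.imwrite("pics/n.png",im)
s=cams.camera("side");cv2.imwrite("pics/n2.png",s[200:350,220:420].repeat(4,0).repeat(4,1))
```

```text
13.6167 [0.44667889 0.15624362 0.06207635] [-1.57047220e+00  2.57670773e-04  1.15498914e+00] 0.06603000181566046 [ 0.42555067 -0.23180161  0.15136958]
```

View pics/n.png

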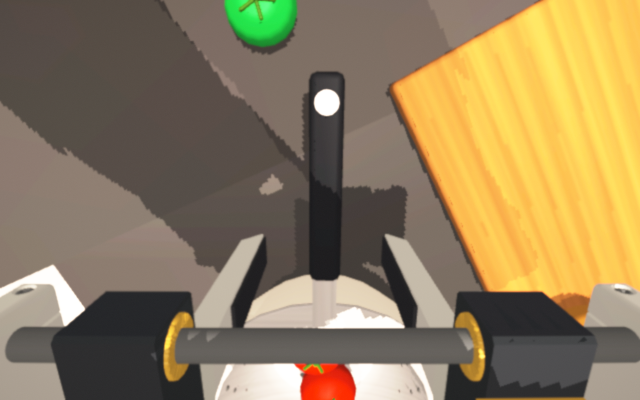

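View pics/n2.png

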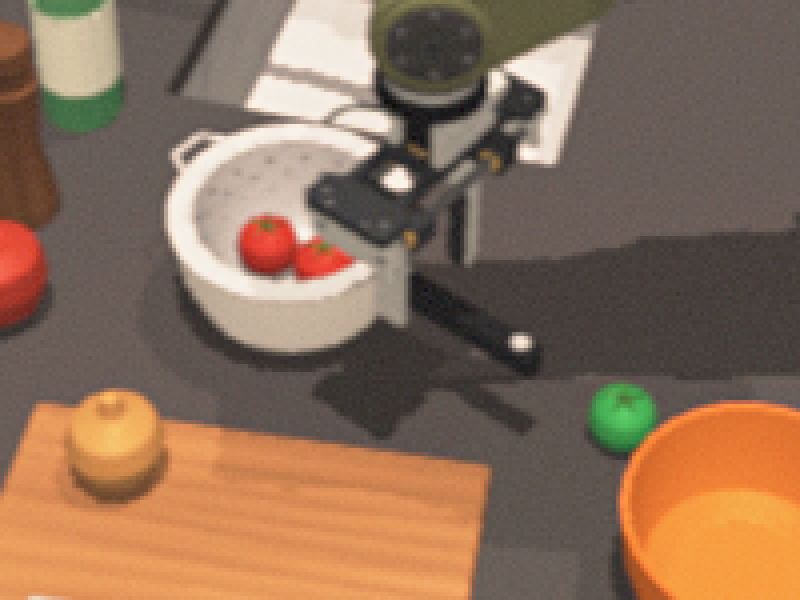

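The handle is centred between the jaws (col 326). Close.

Call:
step_arm([
  {"grip": 1,"slide": [0,0.001,0],"spin": 0},
  {"grip": 1,"slide": [0,0,0],"spin": 0},
  {"grip": 1,"slide": [0,0,0],"spin": 0},
  {"grip": 1,"slide": [0,0,0],"spin": 0},
  {"grip": 1,"slide": [0,0,0],"spin": 0},
  {"grip": 1,"slide": [0,0,0],"spin": 0},
  {"grip": 1,"slide": [0,0,0],"spin": 0},
  {"grip": 1,"slide": [0,0,0],"spin": 0},
  {"grip": 1,"slide": [0,0,0],"spin": 0},
  {"grip": 1,"slide": [0,0,0],"spin": 0},
  {"grip": 1,"slide": [0,0,0],"spin": 0},
  {"grip": 1,"slide": [0,0,0],"spin": 0},
], force=60)

```text
time_s: 14.72
ee_pos: [0.4463, 0.1564, 0.0609]
eef_rot: [-1.571, -0.0, 1.154]
force: [0.3, 0.6, 0.4]
grip_width: 0.0169
```

Call:
step_arm([
  {"grip": 1,"slide": [0,-0.005,0],"spin": 0},
  {"grip": 1,"slide": [0,-0.01,0],"spin": 0},
  {"grip": 1,"slide": [0,-0.01,0],"spin": 0},
  {"grip": 1,"slide": [0,-0.005,0],"spin": 0},
  {"grip": 1,"slide": [0,0,0],"spin": 0},
  {"grip": 1,"slide": [0,0,0],"spin": 0},
])

```text
time_s: 15.22
ee_pos: [0.4464, 0.1564, 0.0911]
eef_rot: [-1.571, -0.0, 1.154]
force: [-0.6, -0.3, -3.8]
grip_width: 0.0171
```

Run:
```python
from h import *
o=get_obs();print(o["time_s"],o["ee_pos"],o["eef_rot"],o["grip_width"],o["force"],o["moment"])
im=cams.camera("wrist");cv2.imwrite("pics/o.png",im)
s=cams.camera("side");cv2.imwrite("pics/o2.png",s[200:350,220:420].repeat(4,0).repeat(4,1))
```

```text
15.2167 [0.44635564 0.15644437 0.0911389 ] [-1.57122799e+00 -3.83775964e-04  1.15442091e+00] 0.017094954004054017 [-0.63200923 -0.29087251 -3.81345995] [ 0.18220065  0.13303057 -0.00892599]
```

View pics/o.png

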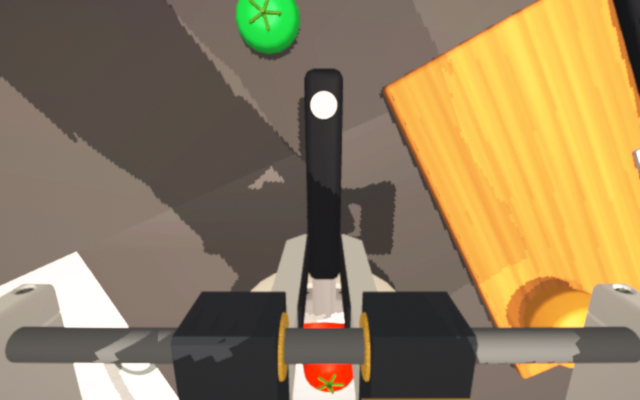

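View pics/o2.png

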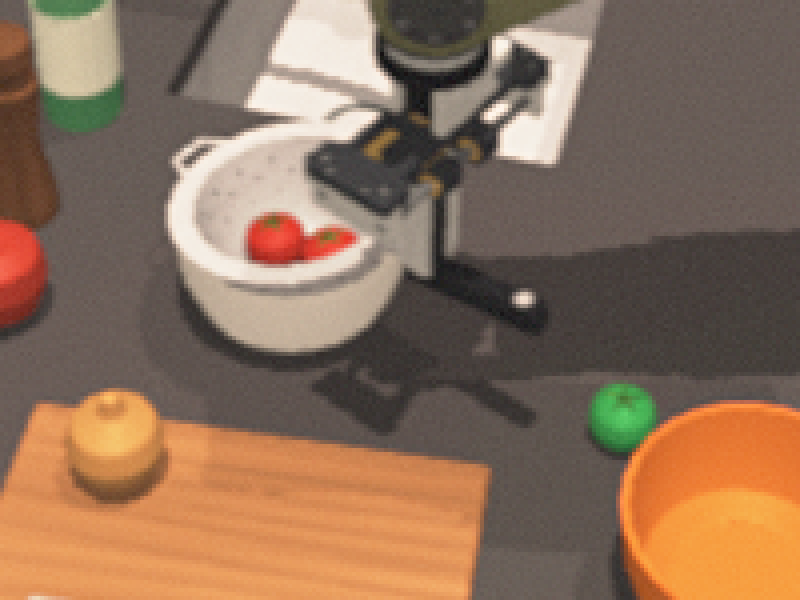

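The colander sags at the nose: in the side view the hook stays at (188,155) while the handle end has risen, so 60 N slips in rotation. I set it back down and try a firmer grip, as the task advises.

Call:
step_arm([
  {"grip": 1,"slide": [0,0.01,0],"spin": 0},
  {"grip": 1,"slide": [0,0.01,0],"spin": 0},
  {"grip": 1,"slide": [0,0.008,0],"spin": 0},
  {"grip": 1,"slide": [0,0.002,0],"spin": 0},
  {"grip": 1,"slide": [0,0,0],"spin": 0},
], force=60)

```text
time_s: 15.73
ee_pos: [0.4462, 0.1564, 0.0603]
eef_rot: [-1.57, 0.001, 1.154]
force: [-5.4, -0.4, 10.3]
grip_width: 0.0162
```

Call:
step_arm([
  {"grip": 1,"slide": [0,0,0],"spin": 0},
  {"grip": 1,"slide": [0,0,0],"spin": 0},
  {"grip": 1,"slide": [0,0,0],"spin": 0},
], force=100)

```text
time_s: 15.98
ee_pos: [0.4463, 0.1564, 0.0608]
eef_rot: [-1.571, 0.0, 1.154]
force: [-4.6, -1.1, 7.6]
grip_width: 0.0166
```

Call:
step_arm([
  {"grip": 0.4,"slide": [0,0,0],"spin": 0},
  {"grip": 0.4,"slide": [0,0,0],"spin": 0},
  {"grip": 0.4,"slide": [0,0,0],"spin": 0},
  {"grip": 0.4,"slide": [0,0,0],"spin": 0},
], force=100)

```text
time_s: 16.32
ee_pos: [0.4463, 0.1564, 0.0606]
eef_rot: [-1.571, 0.0, 1.154]
force: [0.1, 0.3, -0.7]
grip_width: 0.028
```

Run:
```python
from h import *
o=get_obs();print(o["time_s"],o["ee_pos"],o["eef_rot"],o["grip_width"],o["force"],o["moment"])
im=cams.camera("wrist");cv2.imwrite("pics/p.png",im)
s=cams.camera("side");cv2.imwrite("pics/p2.png",s[200:350,220:420].repeat(4,0).repeat(4,1))
```

```text
16.3167 [0.44628123 0.1563756  0.06058612] [-1.57061368e+00  1.48615878e-04  1.15429706e+00] 0.02798493603541555 [ 0.12759618  0.2907767  -0.73616077] [ 0.04463445 -0.14102542 -0.02128546]
```

View pics/p.png

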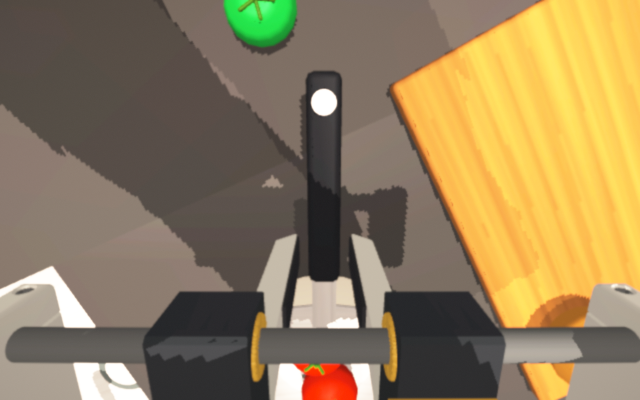

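View pics/p2.png

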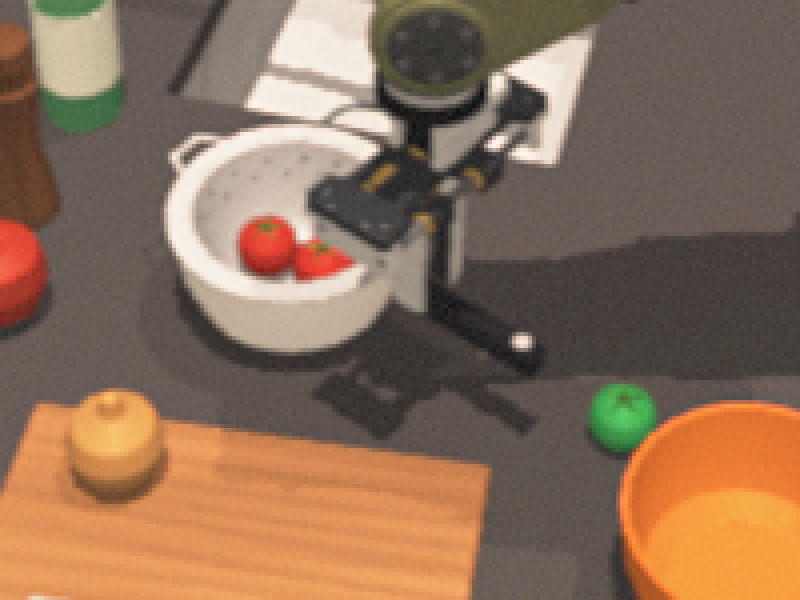

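Call:
step_arm([
  {"grip": 1,"slide": [0,0,0],"spin": 0},
  {"grip": 1,"slide": [0,0,0],"spin": 0},
  {"grip": 1,"slide": [0,0,0],"spin": 0},
  {"grip": 1,"slide": [0,0,0],"spin": 0},
  {"grip": 1,"slide": [0,0,0],"spin": 0},
  {"grip": 1,"slide": [0,0,0],"spin": 0},
  {"grip": 1,"slide": [0,0,0],"spin": 0},
  {"grip": 1,"slide": [0,-0.002,0],"spin": 0},
  {"grip": 1,"slide": [0,-0.004,0],"spin": 0},
  {"grip": 1,"slide": [0,-0.006,0],"spin": 0},
  {"grip": 1,"slide": [0,-0.006,0],"spin": 0},
  {"grip": 1,"slide": [0,-0.006,0],"spin": 0},
  {"grip": 1,"slide": [0,-0.004,0],"spin": 0},
  {"grip": 1,"slide": [0,-0.002,0],"spin": 0},
  {"grip": 1,"slide": [0,0,0],"spin": 0},
  {"grip": 1,"slide": [0,0,0],"spin": 0},
  {"grip": 1,"slide": [0,0,0],"spin": 0},
], force=100)

```text
time_s: 17.83
ee_pos: [0.4461, 0.1564, 0.0906]
eef_rot: [-1.57, 0.0, 1.154]
force: [-0.4, 0.3, -4.2]
grip_width: 0.0166
```

Run:
```python
from h import *
o=get_obs();print(o["time_s"],o["ee_pos"],o["eef_rot"],o["grip_width"],o["force"],o["moment"])
im=cams.camera("wrist");cv2.imwrite("pics/q.png",im)
s=cams.camera("side");cv2.imwrite("pics/q2.png",s[200:350,220:420].repeat(4,0).repeat(4,1))
```

```text
17.8333 [0.44614798 0.1563695  0.09059865] [-1.57042370e+00  2.72768899e-04  1.15438243e+00] 0.016563983895559763 [-0.43146413  0.30584692 -4.16919767] [0.19965195 0.23385845 0.00721797]
```

View pics/q.png

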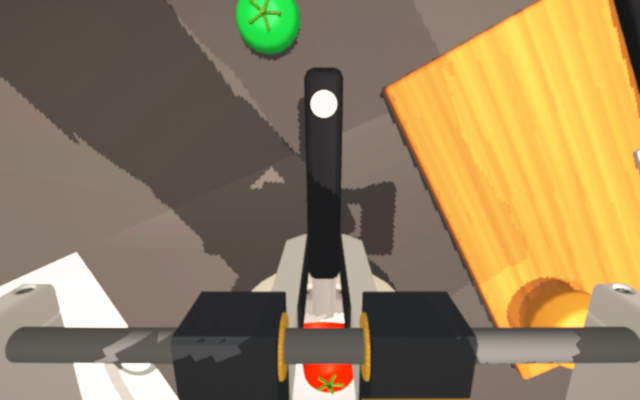

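View pics/q2.png

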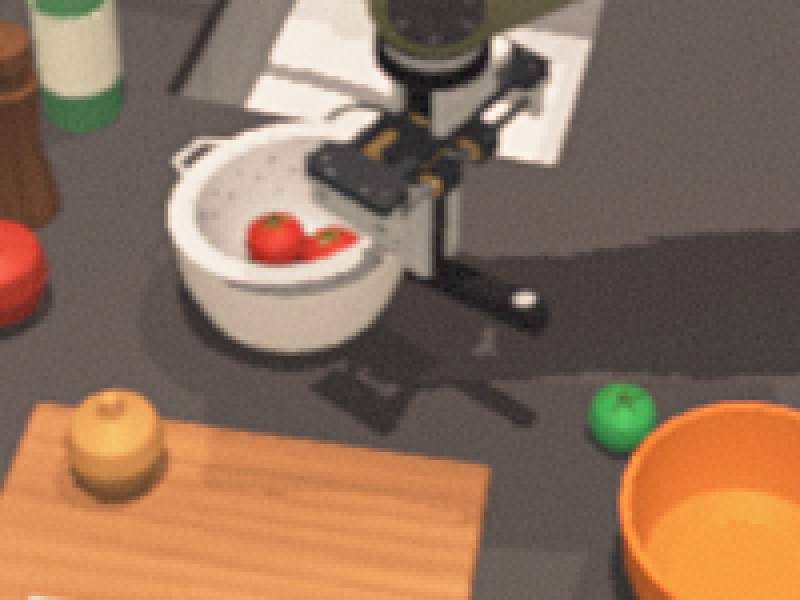

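Call:
step_arm([
  {"grip": 1,"slide": [0,-0.003,0],"spin": 0},
  {"grip": 1,"slide": [0,-0.004,0],"spin": 0},
  {"grip": 1,"slide": [0,-0.004,0],"spin": 0},
  {"grip": 1,"slide": [0,-0.004,0],"spin": 0},
  {"grip": 1,"slide": [0,-0.003,0],"spin": 0},
  {"grip": 1,"slide": [0,-0.002,0],"spin": 0},
  {"grip": 1,"slide": [0,0,0],"spin": 0},
  {"grip": 1,"slide": [0,0,0],"spin": 0},
], force=100)

```text
time_s: 18.6
ee_pos: [0.4463, 0.1564, 0.1109]
eef_rot: [-1.571, -0.0, 1.154]
force: [-0.0, -0.5, -3.7]
grip_width: 0.0168
```

Run:
```python
from h import *
o=get_obs();print(o["time_s"],o["ee_pos"],o["eef_rot"],o["grip_width"],o["force"],o["moment"])
s=cams.camera("side");cv2.imwrite("pics/r2.png",s[200:350,220:420].repeat(4,0).repeat(4,1))
o=get_obs();print(o["time_s"],o["force"],o["moment"])
```

```text
18.6 [0.44632484 0.15640901 0.11090682] [-1.57092271e+00 -8.97123752e-05  1.15432717e+00] 0.016765294502037703 [-0.01801944 -0.51777888 -3.70206048] [ 0.192364    0.28712285 -0.03663256]
18.65 [ 0.63352307 -0.57213067 -3.63353925] [ 0.15551275  0.20455331 -0.00103685]
```

View pics/r2.png

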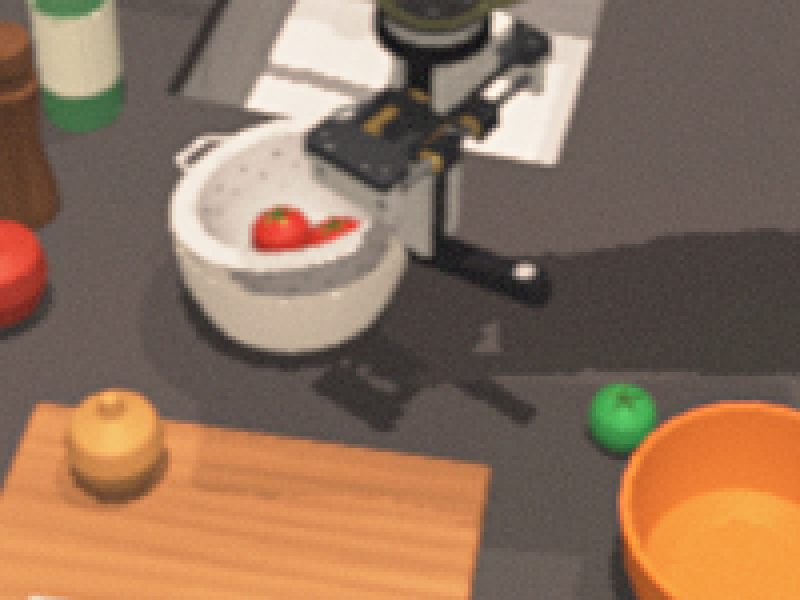

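It still slips slowly; the measured load (3.6–4.2 N, about the full weight) says the grip is only just short of the needed moment. I'll set it down and regrip as near to the colander as the handle allows.

Call:
step_arm([
  {"grip": 1,"slide": [0,0.01,0],"spin": 0},
  {"grip": 1,"slide": [0,0.01,0],"spin": 0},
  {"grip": 1,"slide": [0,0.01,0],"spin": 0},
  {"grip": 1,"slide": [0,0.01,0],"spin": 0},
  {"grip": 1,"slide": [0,0.008,0],"spin": 0},
  {"grip": 1,"slide": [0,0.002,0],"spin": 0},
  {"grip": 1,"slide": [0,0,0],"spin": 0},
  {"grip": 0.3,"slide": [0,0,0],"spin": 0},
  {"grip": 0.3,"slide": [0,0,0],"spin": 0},
  {"grip": 0.3,"slide": [0,0,0],"spin": 0},
  {"grip": 0.3,"slide": [0,0,0],"spin": 0},
], force=100)

```text
time_s: 19.57
ee_pos: [0.4464, 0.1564, 0.0608]
eef_rot: [-1.571, -0.0, 1.154]
force: [0.1, 0.8, -0.3]
grip_width: 0.0326
```

Run:
```python
from h import *
o=get_obs();print(o["time_s"],o["ee_pos"],o["eef_rot"],o["grip_width"],o["force"],o["moment"])
c=cams.calibration("wrist");im=cams.camera("wrist");cv2.imwrite("pics/s.png",im)
p=o["ee_pos"]
print(proj("wrist",(p[0],p[1],.091),c),onz("wrist",(325,279),.091,c),onz("wrist",(325,72),.091,c))
s=cams.camera("side");cv2.imwrite("pics/s2.png",s[200:350,220:420].repeat(4,0).repeat(4,1))
```

```text
19.5667 [0.44637613 0.15638681 0.06077097] [-1.57086303e+00 -5.57422818e-05  1.15428144e+00] 0.032570588513169914 [ 0.08517198  0.83805096 -0.28401992] [ 0.0687387  -0.13116379 -0.00573338]
[325.30582674 252.07251711] [0.46161924 0.14947319 0.091     ] [0.35971853 0.19444264 0.091     ]
```

View pics/s.png

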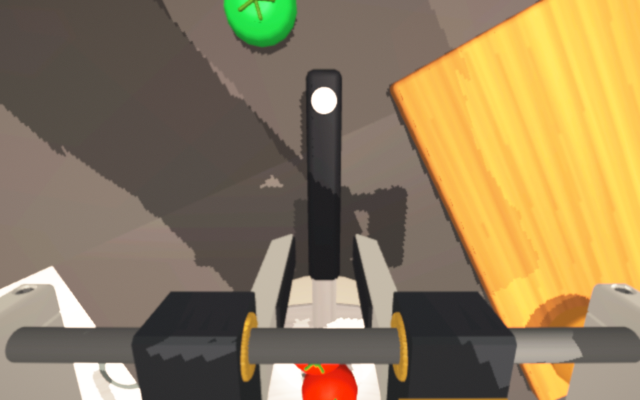

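View pics/s2.png

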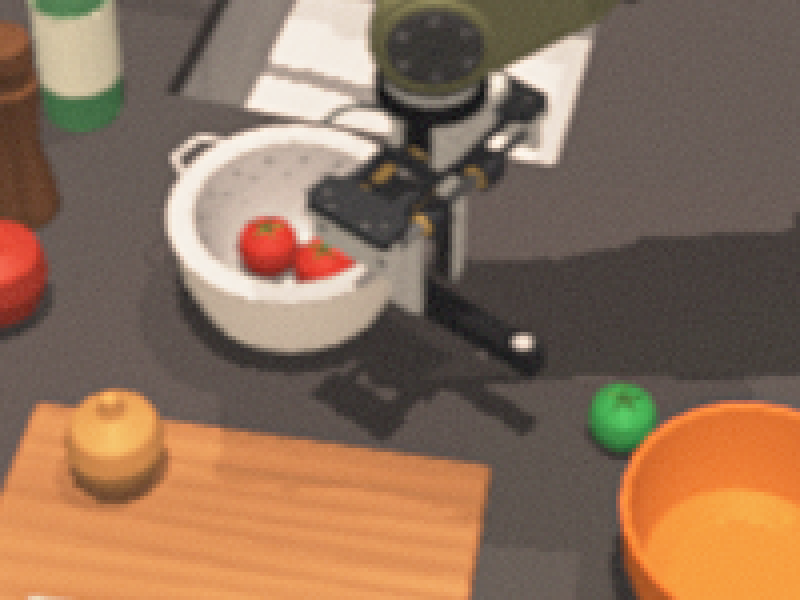

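Call:
step_arm([
  {"grip": 0.3,"slide": [0,0,-0.009],"spin": 0},
  {"grip": 0.3,"slide": [0,0,0],"spin": 0},
  {"grip": 1,"slide": [0,0,0],"spin": 0},
  {"grip": 1,"slide": [0,0,0],"spin": 0},
  {"grip": 1,"slide": [0,0,0],"spin": 0},
  {"grip": 1,"slide": [0,0,0],"spin": 0},
  {"grip": 1,"slide": [0,0,0],"spin": 0},
  {"grip": 1,"slide": [0,0,0],"spin": 0},
  {"grip": 1,"slide": [0,0,0],"spin": 0},
  {"grip": 1,"slide": [0,-0.001,0],"spin": 0},
  {"grip": 1,"slide": [0,-0.002,0],"spin": 0},
  {"grip": 1,"slide": [0,-0.003,0],"spin": 0},
  {"grip": 1,"slide": [0,-0.003,0],"spin": 0},
  {"grip": 1,"slide": [0,-0.003,0],"spin": 0},
  {"grip": 1,"slide": [0,-0.002,0],"spin": 0},
  {"grip": 1,"slide": [0,-0.001,0],"spin": 0},
  {"grip": 1,"slide": [0,0,0],"spin": 0},
  {"grip": 1,"slide": [0,0,0],"spin": 0},
], force=150)

```text
time_s: 21.17
ee_pos: [0.4544, 0.1528, 0.0758]
eef_rot: [-1.571, 0.0, 1.154]
force: [-0.2, -0.3, -3.3]
grip_width: 0.0171
```

Run:
```python
from h import *
o=get_obs();print(o["time_s"],o["ee_pos"],o["eef_rot"],o["grip_width"],o["force"],o["moment"])
s=cams.camera("side");cv2.imwrite("pics/t2.png",s[200:350,220:420].repeat(4,0).repeat(4,1))
```

```text
21.1667 [0.45439528 0.15276842 0.07575263] [-1.57050635e+00  1.46745872e-04  1.15436137e+00] 0.01707862061027819 [-0.22345875 -0.31285039 -3.30134702] [ 0.17855696  0.25617122 -0.00855007]
```

View pics/t2.png

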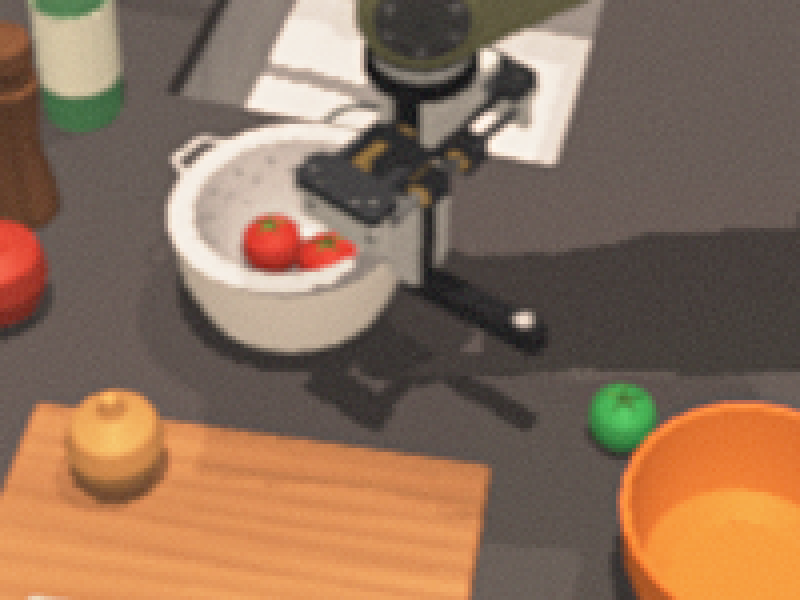

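```bash
cat > avg.py <<'E'
from h import *
F=[];M=[]
for i in range(10):
    cams.camera("wrist");o=get_obs();F.append(o["force"]);M.append(o["moment"])
F=np.array(F);M=np.array(M);print(o["time_s"],F.mean(0).round(3),F.std(0).round(2),M.mean(0).round(3),M.std(0).round(3),"along",(M@[.4,.917,0]).mean().round(3))
E
python3 avg.py
```

```text
21.7167 [ 0.226  0.288 -4.011] [0.49 0.64 0.61] [ 0.175  0.205 -0.004] [0.025 0.035 0.023] along 0.258
```

Call:
step_arm([
  {"grip": 1,"slide": [0,-0.004,0],"spin": 0},
  {"grip": 1,"slide": [0,-0.007,0],"spin": 0},
  {"grip": 1,"slide": [0,-0.007,0],"spin": 0},
  {"grip": 1,"slide": [0,-0.007,0],"spin": 0},
  {"grip": 1,"slide": [0,-0.007,0],"spin": 0},
  {"grip": 1,"slide": [0,-0.007,0],"spin": 0},
  {"grip": 1,"slide": [0,-0.006,0],"spin": 0},
  {"grip": 1,"slide": [0,0,0],"spin": 0},
], force=60)

```text
time_s: 22.38
ee_pos: [0.4551, 0.1529, 0.1223]
eef_rot: [-1.572, -0.001, 1.154]
force: [0.2, -0.7, -3.4]
grip_width: 0.017
```

```bash
python3 avg.py
python3 - <<'E'
from h import *
o=get_obs();print(o["time_s"],o["ee_pos"],o["eef_rot"],o["grip_width"])
s=cams.camera("side");cv2.imwrite("pics/u2.png",s[200:350,220:420].repeat(4,0).repeat(4,1))
E
```

```text
22.8833 [-0.172 -0.069 -4.276] [0.36 0.44 0.32] [0.17  0.224 0.012] [0.031 0.02  0.035] along 0.273
22.8833 [0.4544722  0.15274574 0.12068819] [-1.57054819e+00  1.82182888e-04  1.15435987e+00] 0.016913272949390632
```

View pics/u2.png

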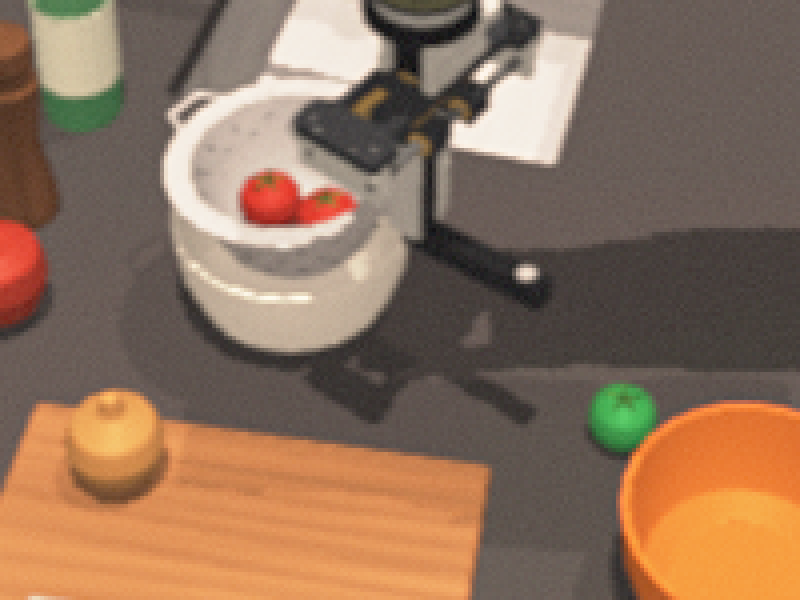

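Gripped at r≈113 mm it now hangs free of the bowl with only a small tilt. I quantify the tilt and check for creep.

```bash
cat > tilt.py <<'E'
from h import *
import sys
def onplane(px,p0,yaw):
    # vertical plane through p0 containing handle axis (tool z dir)
    d=np.array([-np.sin(yaw),np.cos(yaw),0]); n=np.array([np.cos(yaw),np.sin(yaw),0])
    o,v=ray("side",px); q=o+v*((p0-o)@n)/(v@n); return (q-p0)@d,q[2]
def spot(im):
    sub=im[250:310,335:365]; 
    return None
if __name__=="__main__":
    yaw=1.154
    for nm,sp,hk,p0 in [("level n2",(220+520.5/4,200+343/4),(220+183/4,200+150/4),(.4467,.1562,0)),("p2",(220+521/4,200+343/4),(220+185/4,200+150/4),(.4463,.1564,0)),("t2",(220+524/4,200+320/4),(220+185/4,200+151/4),(.4544,.1528,0)),("u2",(220+525/4,200+272/4),(220+178/4,200+110/4),(.4545,.1527,0))]:
        a=onplane(sp,np.array(p0),yaw);b=onplane(hk,np.array(p0),yaw)
        print(nm,np.round(a,4),np.round(b,4),"slope deg",np.degrees(np.arctan2(a[1]-b[1],a[0]-b[0])).round(2))
E
python3 tilt.py
python3 - <<'E'
from h import *
for i in range(2):
    s=cams.camera("side")
cv2.imwrite("pics/v_full.png",s)
cv2.imwrite("pics/v2.png",cv2.resize(s[205:300,250:370],None,fx=6,fy=6,interpolation=2))
print(get_obs()["time_s"])
E
```

```text
level n2 [0.0809 0.089 ] [-0.2303  0.0819] slope deg 1.31
p2 [0.0809 0.0893] [-0.2286  0.0832] slope deg 1.13
t2 [0.0909 0.113 ] [-0.2198  0.0821] slope deg 5.67
u2 [0.0893 0.1579] [-0.2236  0.1211] slope deg 6.7
23.0333
```

View pics/v2.png

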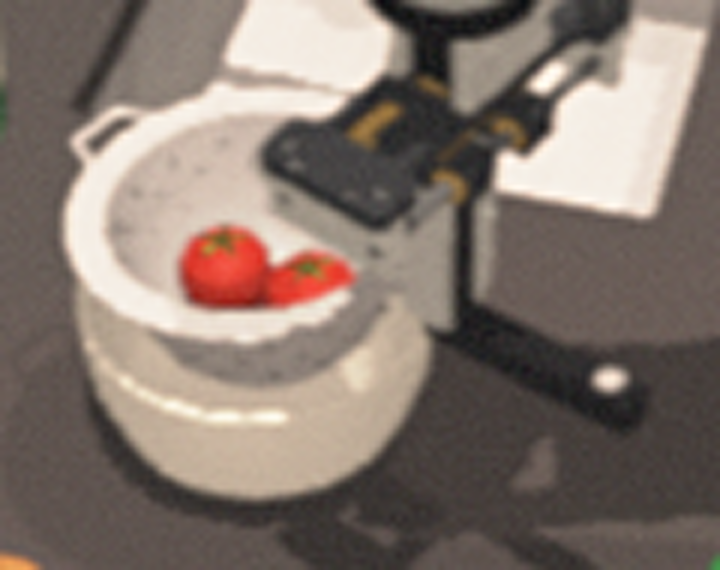

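Call:
step_arm([
  {"grip": 1,"slide": [0,0.006,0],"spin": 0},
  {"grip": 1,"slide": [0,0.01,0],"spin": 0},
  {"grip": 1,"slide": [0,0.01,0],"spin": 0},
  {"grip": 1,"slide": [0,0.01,0],"spin": 0},
  {"grip": 1,"slide": [0,0.01,0],"spin": 0},
  {"grip": 1,"slide": [0,0.006,0],"spin": 0},
  {"grip": 1,"slide": [0,0.005,0],"spin": 0},
  {"grip": 1,"slide": [0,0.003,0],"spin": 0},
  {"grip": 1,"slide": [0,0.002,0],"spin": 0},
  {"grip": 1,"slide": [0,0.001,0],"spin": 0},
  {"grip": 1,"slide": [0,0,0],"spin": 0},
], force=60)

```text
time_s: 23.95
ee_pos: [0.4548, 0.153, 0.0588]
eef_rot: [-1.572, -0.001, 1.154]
force: [-7.3, 0.2, 11.0]
grip_width: 0.0165
```

Run:
```python
from h import *
o=get_obs();print(o["time_s"],o["ee_pos"],o["eef_rot"],o["grip_width"],o["force"])
s=cams.camera("side");cv2.imwrite("pics/w2.png",cv2.resize(s[205:300,250:370],None,fx=6,fy=6,interpolation=2))
```

```text
23.95 [0.45484135 0.15296895 0.05877103] [-1.57152723e+00 -6.92936214e-04  1.15442343e+00] 0.016461858732656712 [-7.33716881  0.20169549 10.96458733]
```

View pics/w2.png

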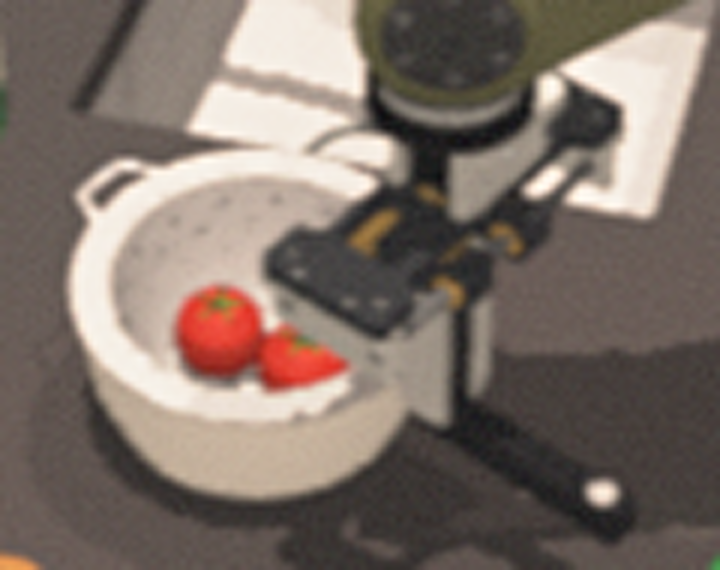

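Call:
step_arm([
  {"grip": 1,"slide": [0,-0.001,0],"spin": 0},
  {"grip": 1,"slide": [0,-0.001,0],"spin": 0},
  {"grip": 1,"slide": [0,-0.002,0],"spin": 0},
  {"grip": 1,"slide": [0,-0.002,0],"spin": 0},
  {"grip": 1,"slide": [0,-0.003,0],"spin": 0},
  {"grip": 1,"slide": [0,-0.004,0],"spin": 0},
  {"grip": 1,"slide": [0,-0.005,0],"spin": 0},
  {"grip": 1,"slide": [0,-0.006,0],"spin": 0},
  {"grip": 1,"slide": [0,-0.006,0],"spin": 0},
  {"grip": 1,"slide": [0,-0.006,0],"spin": 0},
  {"grip": 1,"slide": [0,-0.005,0],"spin": 0},
  {"grip": 1,"slide": [0,-0.004,0],"spin": 0},
  {"grip": 1,"slide": [0,-0.003,0],"spin": 0},
  {"grip": 1,"slide": [0,-0.002,0],"spin": 0},
  {"grip": 1,"slide": [0,0,0],"spin": 0},
], force=60)

```text
time_s: 25.25
ee_pos: [0.4547, 0.1528, 0.1082]
eef_rot: [-1.571, -0.0, 1.154]
force: [1.5, -0.1, -4.4]
grip_width: 0.0165
```

Run:
```python
from h import *
o=get_obs();print(o["time_s"],o["ee_pos"],o["eef_rot"],o["grip_width"],o["force"],o["moment"])
s=cams.camera("side");cv2.imwrite("pics/x2.png",cv2.resize(s[205:300,250:370],None,fx=6,fy=6,interpolation=2))
```

```text
25.25 [0.45466802 0.15280383 0.10821289] [-1.57116767e+00 -2.82626555e-04  1.15434278e+00] 0.01645258120815804 [ 1.45559657 -0.08951037 -4.43164255] [0.15481599 0.2172981  0.03640681]
```

View pics/x2.png

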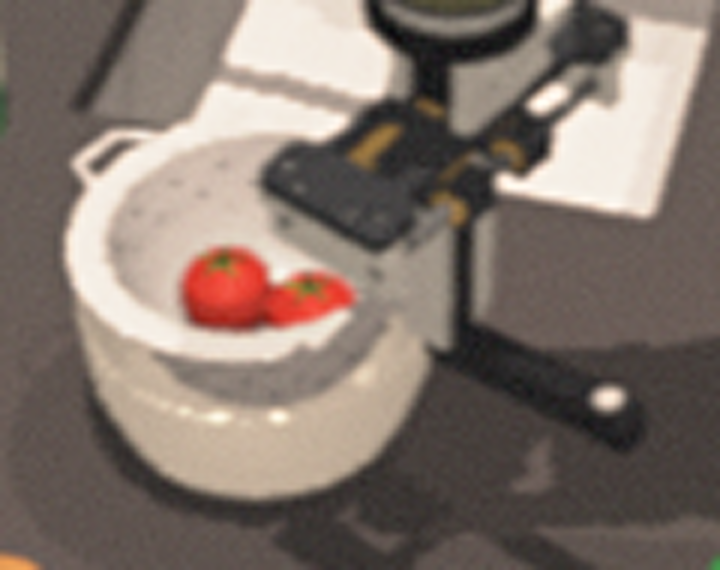

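Run:
```python
from tilt import *
f=lambda x,y:(250+x/6,205+y/6)
for nm,sp,hk,p0 in [("w",(602,492),(105,190),(.4548,.153,0)),("x",(608,398),(100,152),(.4547,.1528,0)),("v",(610,380),(98,135),(.4545,.1527,0))]:
    a=onplane(f(*sp),np.array(p0),1.154);b=onplane(f(*hk),np.array(p0),1.154)
    print(nm,np.round(a,4),np.round(b,4),np.degrees(np.arctan2(a[1]-b[1],a[0]-b[0])).round(2))
s=cams.camera("side")
im=cams.camera("wrist");cv2.imwrite("pics/x_w.png",im)
cv2.imwrite("pics/x3.png",cv2.resize(s[205:300,250:370],None,fx=6,fy=6,interpolation=2));print(get_obs()["time_s"])
```

```text
w [0.0908 0.0851] [-0.2134  0.0904] -0.99
x [0.0905 0.1461] [-0.2151  0.1148] 5.85
v [0.0907 0.1575] [-0.2158  0.1255] 5.96
25.4
```

View pics/x_w.png

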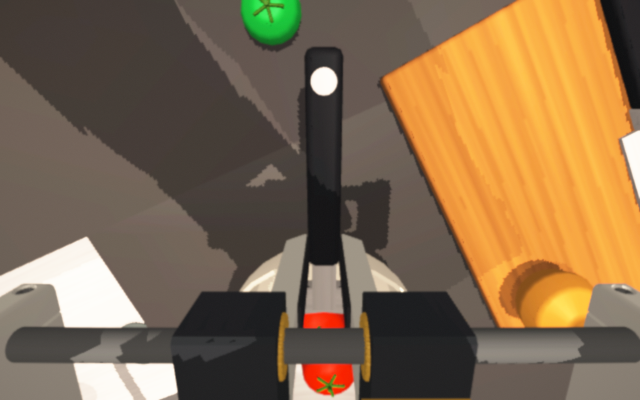

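The tilt settles at about 4.7° nose-down in both lifts, which points to slip during the starting acceleration. I set it down again with a slight nose-up bias and then lift with a very soft ramp.

Call:
step_arm([
  {"grip": 1,"slide": [0,0.006,0],"spin": 0},
  {"grip": 1,"slide": [0,0.01,0],"spin": 0},
  {"grip": 1,"slide": [0,0.01,0],"spin": 0},
  {"grip": 1,"slide": [0,0.01,0],"spin": 0},
  {"grip": 1,"slide": [0,0.006,0],"spin": 0},
  {"grip": 1,"slide": [0,0.004,0],"spin": 0},
  {"grip": 1,"slide": [0,0.002,0],"spin": 0},
  {"grip": 1,"slide": [0,0.0015,0],"spin": 0},
  {"grip": 1,"slide": [0,0.001,0],"spin": 0},
  {"grip": 1,"slide": [0,0,0],"spin": 0},
  {"grip": 1,"slide": [0,0,0],"spin": 0},
], force=60)

```text
time_s: 26.32
ee_pos: [0.4548, 0.153, 0.0585]
eef_rot: [-1.572, -0.001, 1.154]
force: [-8.3, 0.2, 13.7]
grip_width: 0.0172
```

Call:
step_arm([
  {"grip": 1,"slide": [0,-0.0005,0],"spin": 0},
  {"grip": 1,"slide": [0,-0.0005,0],"spin": 0},
  {"grip": 1,"slide": [0,-0.0006,0],"spin": 0},
  {"grip": 1,"slide": [0,-0.0008,0],"spin": 0},
  {"grip": 1,"slide": [0,-0.001,0],"spin": 0},
  {"grip": 1,"slide": [0,-0.0012,0],"spin": 0},
  {"grip": 1,"slide": [0,-0.0014,0],"spin": 0},
  {"grip": 1,"slide": [0,-0.0016,0],"spin": 0},
  {"grip": 1,"slide": [0,-0.0018,0],"spin": 0},
  {"grip": 1,"slide": [0,-0.002,0],"spin": 0},
  {"grip": 1,"slide": [0,-0.0022,0],"spin": 0},
  {"grip": 1,"slide": [0,-0.0025,0],"spin": 0},
  {"grip": 1,"slide": [0,-0.0027,0],"spin": 0},
  {"grip": 1,"slide": [0,-0.003,0],"spin": 0},
  {"grip": 1,"slide": [0,-0.0032,0],"spin": 0},
  {"grip": 1,"slide": [0,-0.0035,0],"spin": 0},
  {"grip": 1,"slide": [0,-0.0035,0],"spin": 0},
  {"grip": 1,"slide": [0,-0.0035,0],"spin": 0},
  {"grip": 1,"slide": [0,-0.003,0],"spin": 0},
  {"grip": 1,"slide": [0,-0.002,0],"spin": 0},
], force=60)

```text
time_s: 27.98
ee_pos: [0.4546, 0.1528, 0.0983]
eef_rot: [-1.571, -0.0, 1.154]
force: [-0.2, -0.5, -4.5]
grip_width: 0.017
```

Run:
```python
from h import *
o=get_obs();print(o["time_s"],o["ee_pos"],o["eef_rot"],o["grip_width"],o["force"],o["moment"])
s=cams.camera("side");cv2.imwrite("pics/y2.png",cv2.resize(s[205:300,250:370],None,fx=6,fy=6,interpolation=2))
```

```text
27.9833 [0.45464096 0.15277927 0.09831873] [-1.57109227e+00 -2.21225900e-04  1.15433641e+00] 0.016987573887587332 [-0.20484952 -0.51302714 -4.46338761] [ 0.19034369  0.25840332 -0.03515514]
```

View pics/y2.png

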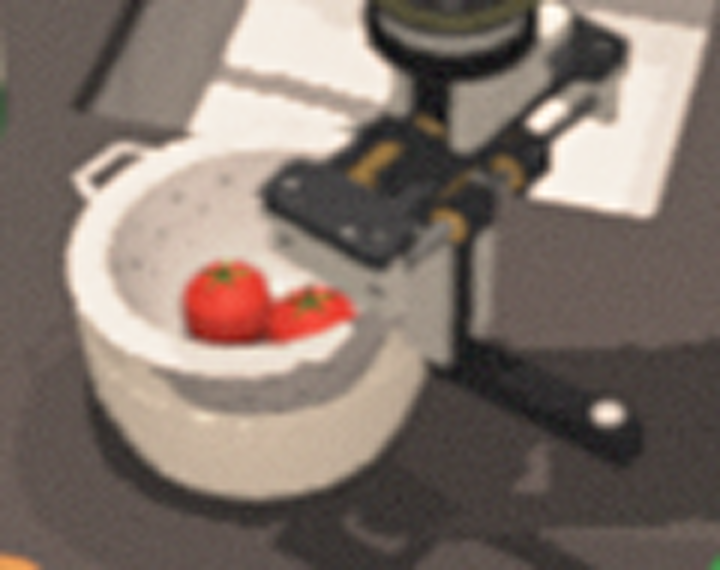

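Call:
step_arm([
  {"grip": 1,"slide": [0,-0.0005,0],"spin": 0},
  {"grip": 1,"slide": [0,-0.0007,0],"spin": 0},
  {"grip": 1,"slide": [0,-0.001,0],"spin": 0},
  {"grip": 1,"slide": [0,-0.0013,0],"spin": 0},
  {"grip": 1,"slide": [0,-0.0016,0],"spin": 0},
  {"grip": 1,"slide": [0,-0.002,0],"spin": 0},
  {"grip": 1,"slide": [0,-0.0024,0],"spin": 0},
  {"grip": 1,"slide": [0,-0.0028,0],"spin": 0},
  {"grip": 1,"slide": [0,-0.0032,0],"spin": 0},
  {"grip": 1,"slide": [0,-0.0036,0],"spin": 0},
  {"grip": 1,"slide": [0,-0.004,0],"spin": 0},
  {"grip": 1,"slide": [0,-0.0044,0],"spin": 0},
  {"grip": 1,"slide": [0,-0.0045,0],"spin": 0},
  {"grip": 1,"slide": [0,-0.0045,0],"spin": 0},
  {"grip": 1,"slide": [0,-0.0045,0],"spin": 0},
  {"grip": 1,"slide": [0,-0.0045,0],"spin": 0},
  {"grip": 1,"slide": [0,-0.004,0],"spin": 0},
  {"grip": 1,"slide": [0,-0.003,0],"spin": 0},
  {"grip": 1,"slide": [0,-0.002,0],"spin": 0},
  {"grip": 1,"slide": [0,-0.001,0],"spin": 0},
], force=60)

```text
time_s: 29.7
ee_pos: [0.4546, 0.1528, 0.1536]
eef_rot: [-1.571, -0.0, 1.154]
force: [0.1, -0.1, -4.0]
grip_width: 0.0166
```

Run:
```python
from h import *
o=get_obs();print(o["time_s"],o["ee_pos"],o["eef_rot"],o["grip_width"],o["force"],o["moment"])
s=cams.camera("side");cv2.imwrite("pics/z2.png",cv2.resize(s[195:300,250:370],None,fx=6,fy=5.7,interpolation=2))
```

```text
29.7 [0.45458318 0.15278145 0.1536219 ] [-1.57097297e+00 -1.24427949e-04  1.15438206e+00] 0.016604596089727475 [ 0.12838566 -0.07384216 -3.9672633 ] [ 0.11579725  0.26320811 -0.00918293]
```

View pics/z2.png

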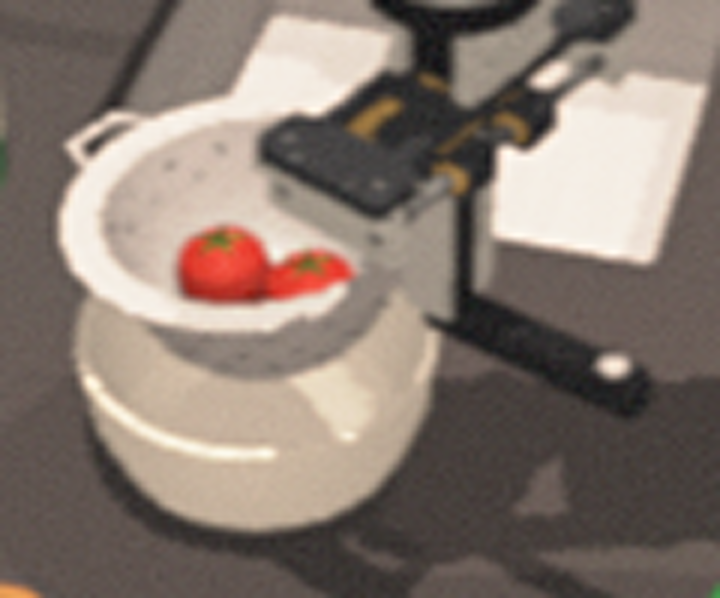

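Run:
```python
from tilt import *
p=np.array((.4546,.1528,0))
a=onplane((352,259.4),p,1.154);b=onplane((266.2,220.4),p,1.154)
print(a,b,np.degrees(np.arctan2(a[1]-b[1],a[0]-b[0]))-1.2)
```

```text
(np.float64(0.09004382682163257), np.float64(0.19026288231958866)) (np.float64(-0.21378279005755096), np.float64(0.1544118367073939)) 5.529689862262822
```

Call:
step_arm([
  {"grip": 1,"slide": [-0.0011,0,-0.0007],"spin": 0},
  {"grip": 1,"slide": [-0.0022,0,-0.0013],"spin": 0},
  {"grip": 1,"slide": [-0.0034,0,-0.002],"spin": 0},
  {"grip": 1,"slide": [-0.0045,0,-0.0026],"spin": 0},
  {"grip": 1,"slide": [-0.0056,0,-0.0033],"spin": 0},
  {"grip": 1,"slide": [-0.0067,0,-0.0039],"spin": 0},
  {"grip": 1,"slide": [-0.0078,0,-0.0046],"spin": 0},
  {"grip": 1,"slide": [-0.009,0,-0.0052],"spin": 0},
  {"grip": 1,"slide": [-0.0101,0,-0.0059],"spin": 0},
  {"grip": 1,"slide": [-0.0112,0,-0.0065],"spin": 0},
  {"grip": 1,"slide": [-0.0123,0,-0.0072],"spin": 0},
  {"grip": 1,"slide": [-0.0135,0,-0.0079],"spin": 0},
  {"grip": 1,"slide": [-0.0135,0,-0.0079],"spin": 0},
  {"grip": 1,"slide": [-0.0135,0,-0.0079],"spin": 0},
  {"grip": 1,"slide": [-0.0135,0,-0.0079],"spin": 0},
  {"grip": 1,"slide": [-0.0135,0,-0.0079],"spin": 0},
  {"grip": 1,"slide": [-0.0135,0,-0.0079],"spin": 0},
  {"grip": 1,"slide": [-0.0135,0,-0.0079],"spin": 0},
  {"grip": 1,"slide": [-0.0135,0,-0.0079],"spin": 0},
  {"grip": 1,"slide": [-0.0135,0,-0.0079],"spin": 0},
], force=60)

```text
time_s: 31.42
ee_pos: [0.4798, -0.0739, 0.1533]
eef_rot: [-1.571, 0.0, 1.154]
force: [0.6, 1.0, -4.6]
grip_width: 0.0165
```

Call:
step_arm([
  {"grip": 1,"slide": [-0.0135,0,-0.0079],"spin": 0},
  {"grip": 1,"slide": [-0.0135,0,-0.0079],"spin": 0},
  {"grip": 1,"slide": [-0.0123,0,-0.0072],"spin": 0},
  {"grip": 1,"slide": [-0.0112,0,-0.0065],"spin": 0},
  {"grip": 1,"slide": [-0.0101,0,-0.0059],"spin": 0},
  {"grip": 1,"slide": [-0.009,0,-0.0052],"spin": 0},
  {"grip": 1,"slide": [-0.0078,0,-0.0046],"spin": 0},
  {"grip": 1,"slide": [-0.0067,0,-0.0039],"spin": 0},
  {"grip": 1,"slide": [-0.0056,0,-0.0033],"spin": 0},
  {"grip": 1,"slide": [-0.0045,0,-0.0026],"spin": 0},
  {"grip": 1,"slide": [-0.0034,0,-0.002],"spin": 0},
  {"grip": 1,"slide": [-0.0022,0,-0.0013],"spin": 0},
  {"grip": 1,"slide": [-0.0011,0,-0.0007],"spin": 0},
  {"grip": 1,"slide": [0,0,0],"spin": 0},
], force=60)

```text
time_s: 32.58
ee_pos: [0.4932, -0.1883, 0.1533]
eef_rot: [-1.571, -0.0, 1.154]
force: [-0.3, 0.8, -4.5]
grip_width: 0.0168
```

Run:
```python
from h import *
o=get_obs();print(o["time_s"],o["ee_pos"],o["eef_rot"],o["grip_width"],o["force"],o["moment"])
for n in ("side","top"):
    s=cams.camera(n);cv2.imwrite(f"pics/A_{n}.png",s)
s=cv2.imread("pics/A_side.png");cv2.imwrite("pics/A2.png",cv2.resize(s[85:215,230:390],None,fx=5,fy=4.6,interpolation=2))
t=cv2.imread("pics/A_top.png");cv2.imwrite("pics/A3.png",cv2.resize(t[90:250,340:500],None,fx=5,fy=3.75,interpolation=2))
```

```text
32.5833 [ 0.49320111 -0.18832258  0.15333529] [-1.57078055e+00 -3.39082183e-05  1.15442461e+00] 0.01676011984623328 [-0.26666791  0.76470715 -4.54910275] [0.17270848 0.17889357 0.00131887]
```

View pics/A2.png

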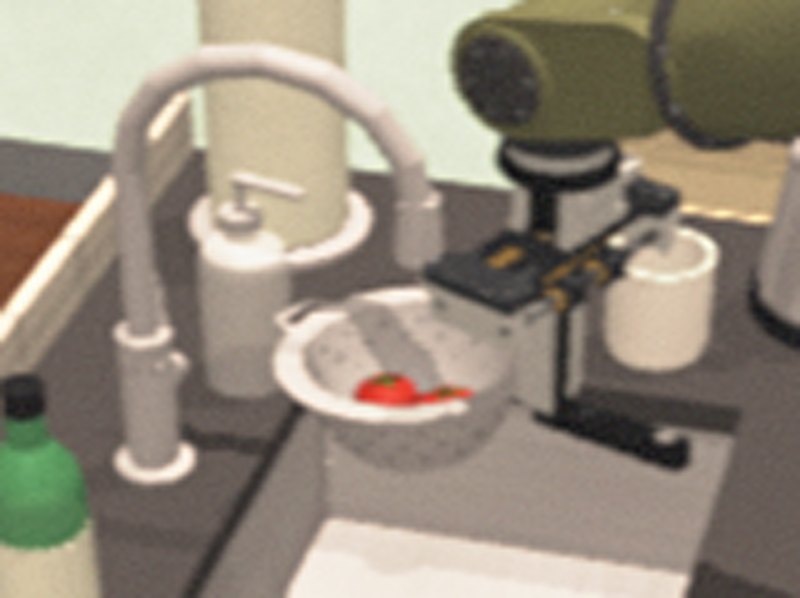

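View pics/A_top.png

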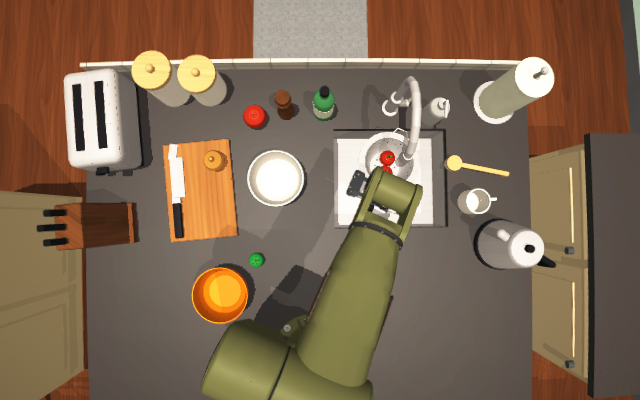

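Run:
```python
from tilt import *
p=np.array((.4932,-.1883,0))
a=onplane((364,180),p,1.1544);b=onplane((289.4,154.1),p,1.1544)
t=np.arctan2(a[1]-b[1],a[0]-b[0])-np.radians(1.2)
print(a,b,np.degrees(t)); 
# pivot at grasp point
for r in (.1127,):
  print("mouth ahead",r*np.cos(t)+.0085*np.sin(t),"z rel grasp",-r*np.sin(t)+.0085*np.cos(t))
```

```text
(np.float64(0.09432560572170534), np.float64(0.19191828592692683)) (np.float64(-0.21188295825058429), np.float64(0.1568671766309837)) 5.330116146042934
mouth ahead 0.11300228473472268 z rel grasp -0.0020059024733672607
```

Call:
step_arm([
  {"grip": 1,"slide": [-0.001,0.0003,-0.0006],"spin": 0},
  {"grip": 1,"slide": [-0.002,0.0006,-0.0011],"spin": 0},
  {"grip": 1,"slide": [-0.0029,0.001,-0.0017],"spin": 0},
  {"grip": 1,"slide": [-0.0039,0.0013,-0.0022],"spin": 0},
  {"grip": 1,"slide": [-0.0039,0.0013,-0.0022],"spin": 0},
  {"grip": 1,"slide": [-0.0039,0.0013,-0.0022],"spin": 0},
  {"grip": 1,"slide": [-0.0039,0.0013,-0.0022],"spin": 0},
  {"grip": 1,"slide": [-0.0039,0.0013,-0.0022],"spin": 0},
  {"grip": 1,"slide": [-0.0029,0.001,-0.0017],"spin": 0},
  {"grip": 1,"slide": [-0.002,0.0006,-0.0011],"spin": 0},
  {"grip": 1,"slide": [-0.001,0.0003,-0.0006],"spin": 0},
  {"grip": 1,"slide": [0,0,0],"spin": 0},
  {"grip": 1,"slide": [0,0,0],"spin": 0},
], force=60)

```text
time_s: 33.77
ee_pos: [0.4968, -0.2241, 0.1431]
eef_rot: [-1.571, -0.0, 1.154]
force: [0.4, 0.1, -4.1]
grip_width: 0.0167
```

Run:
```python
from h import *
o=get_obs();print(o["time_s"],o["ee_pos"],o["eef_rot"],o["grip_width"],o["force"],o["moment"])
for n in ("side","top","wrist"):
    s=cams.camera(n);cv2.imwrite(f"pics/B_{n}.png",s)
s=cv2.imread("pics/B_side.png");cv2.imwrite("pics/B2.png",cv2.resize(s[85:215,230:390],None,fx=5,fy=4.6,interpolation=2))
t=cv2.imread("pics/B_top.png");cv2.imwrite("pics/B3.png",cv2.resize(t[90:210,350:470],None,fx=6,fy=5,interpolation=2))
```

```text
33.7667 [ 0.49680347 -0.22407683  0.14307003] [-1.57081073e+00 -9.82997162e-06  1.15444956e+00] 0.016721109030484817 [ 0.42855014  0.09807259 -4.06717216] [0.16250691 0.19890083 0.03464883]
```

View pics/B2.png

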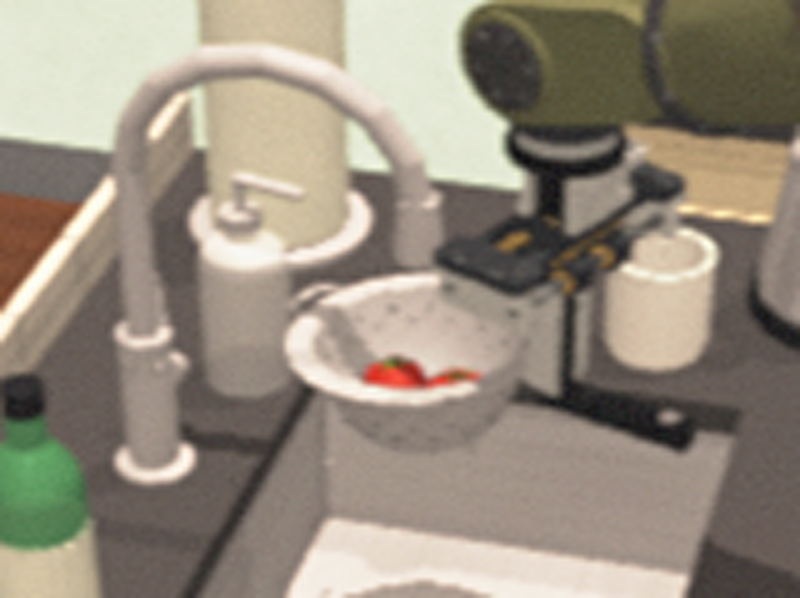

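View pics/B3.png

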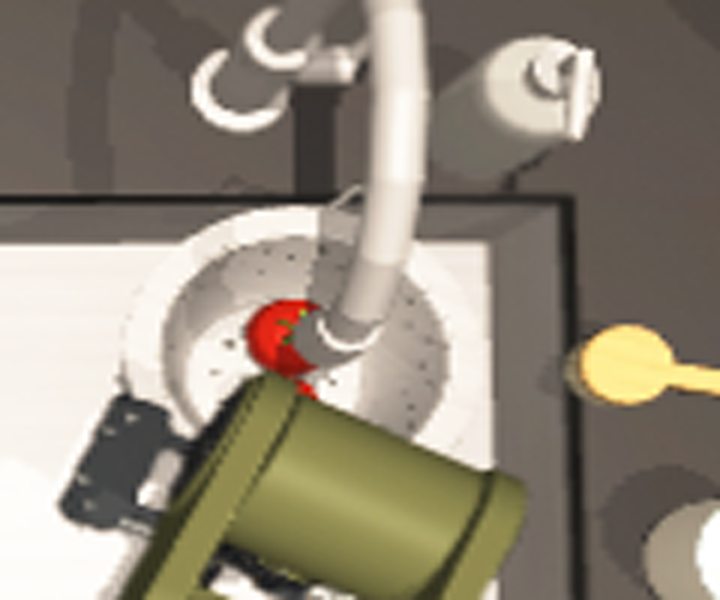

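View pics/B_wrist.png

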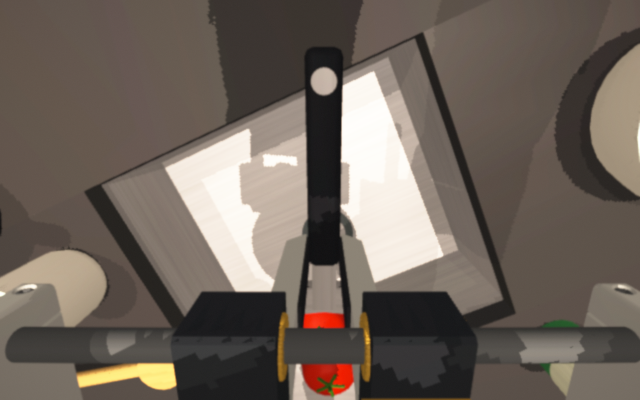

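```bash
python3 - <<'E'
from tilt import *
print("mouth top view",onz("top",(400.8,161.8),.16), "outlet",onz("top",(405.1,157),.23))
# side: rim outer left/right/low: crop x 285..~; hook & spot
p=np.array((.4968,-.2241,0))
f=lambda x,y:(230+x/5,85+y/4.6)
a=onplane(f(670,418),p,1.1544);b=onplane(f(318,297),p,1.1544)
print(a,b,np.degrees(np.arctan2(a[1]-b[1],a[0]-b[0]))-1.2)
# model: pivot-based
t=np.radians(5.4);g=np.array([.4968,-.2241,.1621]);n=np.array([.9147,-.4041,0])
m=g+n*(.1127*np.cos(t)+.0085*np.sin(t))+np.array([0,0,-.1127*np.sin(t)+.0085*np.cos(t)]);print("mouth model",m, proj("top",m),proj("side",m))
# refined side-based rim points
im=cv2.imread("pics/B_side.png");im0=cv2.imread("pics/a_side.png");print("tap diff",np.abs(im[85:137,240:330].astype(int)-im0[85:137,240:330]).mean())
E
python3 avg.py
```

```text
mouth top view [ 0.59568891 -0.27336456  0.16      ] outlet [ 0.60002253 -0.27073559  0.23      ]
(np.float64(0.09120803112799389), np.float64(0.18006437625761063)) (np.float64(-0.20241649131740513), np.float64(0.1557934124451973)) 3.5253188665078277
mouth model [ 0.60016088 -0.2697632   0.15995627] [399.55330339 160.29785943] [313.68213299 157.87519011]
tap diff 6.7198717948717945
34.4167 [ 0.227 -0.098 -4.419] [0.48 0.35 0.36] [0.177 0.214 0.017] [0.022 0.026 0.017] along 0.267
```

```bash
python3 -c "
from station import hand_in,get_obs
print(get_obs()['time_s']);print(hand_in())"
```

```text
34.4167
the job is handed in; nothing more can be done
None
```

I put the board tomato into the colander with the other one, then lifted the colander by its handle. I handed in at 34.4 s with it held under the tap and both tomatoes inside, but it is not quite level.

**Last checks:**
- **Mouth position:** computed from the arm pose and the tilt, the mouth centre is at (0.600, -0.270, 0.160). That is within 1 mm of the outlet axis and 70 mm below it. A rough reading from the top picture put it about 5 mm off centre, so the two disagree slightly.
- **Level:** the colander hangs about 4–5° nose-down. The readings were 5.3° before the final move and 3.5° after it. It looked steady from the last lift to hand-in.
- **Surroundings:** the bowl stood in its place with the colander gone. The spout and the other things looked unmoved in the pictures; I checked them by eye.

**What went wrong or disagreed:**
- **First tomato grip:** it slipped at lift-off because I gripped above the tomato's widest part. Gripping lower and firmer worked.
- **Grip force:** the task asks for 80 N or more on the handle, but the gripper is rated for 3–60 N. Settings of 100 and 150 N were accepted but made no clear difference.
- **Sagging nose:** at 122 mm from the centre, close to the given grip point (135 mm), the nose kept sagging. I set the colander back on the bowl several times. I then gripped 113 mm from the centre and lifted very gently, and it settled at the tilt above. I could not get it fully level.

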